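# Empty the nut cup and nest it

## Task

Take the steel cup by its canted handle and pour all six nuts out of it into the large aluminium tin. Then set the emptied cup upright inside the next larger steel cup, press it lightly home before you let go, and leave it standing there. Do not bump the tape roll, the small carton or the tape measure.

Things in the scene. Friction and masses are not known exactly. Their poses are not given: they have to be found in the camera images.
- pour_cup: steel cup with a handle, holding six nuts: 68 mm high, outside 50 mm wide at the foot, 76 mm at the rim, wall 3, floor 4 mm, about 0.15 kg empty. Origin at the centre of its underside, z up through the mouth. A flat black blade handle (70 long, 10 thick, 24 mm tall) sticks out along the cup's -x, 36 to 106 mm from the axis, its middle line 57 mm above the underside
- cup_grip (a point): middle of the blade handle, at (-74, 0, 57) mm in cup axes; its axes are the cup's. The blade is canted 0.75 rad about x: its height runs along (0, 0.68, 0.73), its 10 mm thickness along (0, 0.73, -0.68) in cup axes. To grip it flat the gripper comes in tilted 43 degrees, body on the cup's +y side; it then pours best over the -y lip
- cup_mouth (a point): centre of the cup's mouth, 68 mm above its underside; inside 70 mm wide here. The nuts let go at a tip of 95 to 125 degrees, depending on hidden friction
- nest_cup: next larger cup, empty, plain steel without handle: 42 mm high, outside 62 mm wide at the foot and 88 mm at the rim, wall 3, floor 4 mm thick. The handled cup's foot fits its floor with about 2 mm to spare all round; when seated its origin is 4 mm above this one. Origin at the centre of its underside, z up
- parts_tin: large round aluminium tin, empty at first, 58 mm high, 112 mm wide, wall 3 mm, floor 4 mm thick. Origin at the centre of its underside, z up
- nut_1: steel hex nut, 19 mm over the flats, 10.8 mm thick, 25 g; origin at the centre of one flat face, z through the bore
- nut_2: steel hex nut, 19 mm over the flats, 10.8 mm thick, 25 g; origin at the centre of one flat face, z through the bore
- nut_3: steel hex nut, 19 mm over the flats, 10.8 mm thick, 25 g; origin at the centre of one flat face, z through the bore
- nut_4: steel hex nut, 19 mm over the flats, 10.8 mm thick, 25 g; origin at the centre of one flat face, z through the bore
- nut_5: steel hex nut, 19 mm over the flats, 10.8 mm thick, 25 g; origin at the centre of one flat face, z through the bore
- nut_6: steel hex nut, 19 mm over the flats, 10.8 mm thick, 25 g; origin at the centre of one flat face, z through the bore
- tape_black: bystander: small roll of black tape lying flat, 62 mm wide, 19 mm high; origin under its centre
- box_flints: bystander: small red carton 46x60x30 mm; origin under its centre
- tape_measure: bystander: yellow tape measure 36x80x60 mm; origin under its centre
Things that resemble listed ones, but are neither listed nor needed, are in the scene too. What is shaped like the pour_cup but red is not meant.

How it is judged:
On the way, in this order (a step that is already met when the one before it is completed fails the run):
1. all six nuts have been poured into the tin while the cup is held tipped (horizontal distance between each of nut_1, nut_2, nut_3, nut_4, nut_5, nut_6 and parts_tin below 0.056 m and z of nut_1 in the frame of parts_tin between -0.004 and 0.052 m and z of nut_2 in the frame of parts_tin between -0.004 and 0.052 m and z of nut_3 in the frame of parts_tin between -0.004 and 0.052 m and z of nut_4 in the frame of parts_tin between -0.004 and 0.052 m and z of nut_5 in the frame of parts_tin between -0.004 and 0.052 m and z of nut_6 in the frame of parts_tin between -0.004 and 0.052 m and contact force between the fingers and pour_cup above 0.5 N and angle between pour_cup's own z axis and vertical above 0.6 rad), for 0.1 s.
2. the emptied cup is pressed home in the larger cup, more than 3 N, still held by the fingers (horizontal distance between pour_cup and nest_cup below 0.007 m and z of pour_cup in the frame of nest_cup between 0.001 and 0.008 m and angle between pour_cup's own z axis and vertical below 0.1 rad and contact force between the fingers and pour_cup above 0.5 N and contact force between pour_cup and nest_cup above 3 N), for 0.1 s.
At the end, for the whole second after the job is handed in: All six nuts lie in the tin; the tin and the larger cup stand upright on the bench; the pouring cup stands released and still in the larger cup, on its floor (its origin 1 to 8 mm above the larger cup's), centred within 7 mm, upright within 0.1 rad (horizontal distance between each of nut_1, nut_2, nut_3, nut_4, nut_5, nut_6 and parts_tin below 0.056 m and z of nut_1 in the frame of parts_tin between -0.004 and 0.052 m and z of nut_2 in the frame of parts_tin between -0.004 and 0.052 m and z of nut_3 in the frame of parts_tin between -0.004 and 0.052 m and z of nut_4 in the frame of parts_tin between -0.004 and 0.052 m and z of nut_5 in the frame of parts_tin between -0.004 and 0.052 m and z of nut_6 in the frame of parts_tin between -0.004 and 0.052 m and horizontal distance between pour_cup and nest_cup below 0.007 m and z of pour_cup in the frame of nest_cup between 0.001 and 0.008 m and angle between pour_cup's own z axis and vertical below 0.1 rad and contact force between the fingers and pour_cup below 0.1 N and angle between each of nest_cup, parts_tin's own z axis and vertical below 0.08 rad and height (world z) of each of nest_cup, parts_tin below 0.01 m and linear speed of pour_cup below 0.02 m/s and linear speed of each of nut_1, nut_2, nut_3, nut_4, nut_5, nut_6 below 0.03 m/s); the robot touches nothing.
It fails at once if the tape roll is moved more than 25 mm (distance of tape_black from where it was at the start of the episode above 0.025 m).
It fails at once if the small carton is moved more than 25 mm (distance of box_flints from where it was at the start of the episode above 0.025 m).
It fails at once if the tape measure is moved more than 25 mm (distance of tape_measure from where it was at the start of the episode above 0.025 m).
It fails at once if the cup is rammed into the larger cup with more than 40 N (contact force between pour_cup and nest_cup above 40 N).
It also fails if it takes over 61 s, if anything falls off the work surface, if the arm or the gripper's body presses on something with over 40 N, if the wrist force passes 120 N, or if a joint passes its speed limit or range.

## Robot

A 7-joint arm with a two-finger parallel gripper is mounted at the origin on a cart in front of the work surface, level with it; the furniture and walls round the work are solid. World frame = base frame: x ahead of the robot, y to its left, z up, the work surface at z = 0. Lengths are in m, angles in rad, forces in N, time in s.
With the tool pointing down it reaches from about 0.35 to 0.9 m from the base axis. Payload 8.1 kg.
Tool frame: the origin (TCP) lies midway between the tips of the shut fingers; the grasp point (between the pads) lies 19 mm behind it; z points along the fingers, y is the line along which they close (so a half turn about z gives the same grasp; the last joint's range is limited). The gripper opens to 92 mm and grips with 3 to 60 N. Pads are 19 mm wide; open, the fingers measure 130 mm over their backs; the gripper's body (75 mm by 190 mm) begins 47 mm behind the grasp point.
Start: joints at [1.041, 0.434, 0.025, 1.573, -0.012, 1.134, -0.075], TCP at [0.259, -0.569, 0.227] pointing down, gripper open.
Joint ranges: [-2.62, 2.62], [-0.44, 2.09], [-1.27, 1.32], [0.08, 2.57], [-1.32, 4.46], [0.12, 2], [-2.74, 2.74]. Speed limits (rad/s): [2.22, 2.22, 3.01, 3.01, 3.14, 3.14, 3.14].

## Interface

Orientations are given as a unit quaternion [x, y, z, w].
In Python, from workcell import arm gives the robot as it stands.
- The arm moves only by the tool carry_out, never from a script. Its argument "commands" is a list that holds one entry, the list of rows, each a list of 4 numbers: the shift along the tool's x, y, z each as a share of 0.025 m, from -1 to 1, then the turn about the tool's z as a share of 0.12 rad, from -1 to 1. In form: [[[tx, ty, tz, turn], ...]]. A call has 1 to 8 rows; each row shifts and turns the commanded pose from where the row before left it, along the tool's axes as they then stand; what a row does not reach is not made up. A row lasts 1/10 s, in which the tool goes at most 50 mm and 8.59 degrees, less where a joint would pass 70% of its speed; a pose out of reach is approached as far as the arm can. A call with a number of a shift or a turn outside -1 to 1 is refused whole. A call with a gripper value outside its range is refused whole. "hand" is the opening, from 0 (shut) to 1 (fully open), set as the call begins (left out, the last holds). The fingers move at their own pace and stop on an object; "newtons" is the grip in N (left out, the last holds). Time passes only in rows, so rows that do not move let the fingers close. It gives the time, the measured TCP pose, the force, the opening and the grip force at its end, in the units of the state.
- arm.sense(): the state, without advancing time (a new reading comes with each control period).
- arm.get_image(name): name is "side" or "top" or "wrist"; returns a dict with "image" (420x560x3 uint8, blue, green, red), "fx", "fy", "cx", "cy" (pixels), "k1" (the pictures are not rectified: a ray, as slopes to the right and down, at radius r is drawn at 1 + k1 r^2 times it, then the intrinsics apply), "R" (3x3) and "t" (3): a world point X has camera coordinates R X + t. Camera axes: x right, y down, z forward; pixel columns grow to the right and rows downward; lengths in m; the calibration is good to about 2 mm. A picture is of the moment at which its call begins. There is no depth.
- arm.job_done(): hands the job in; it is judged then, once.
The state is a dict: "clock": time; "joints": joint angles; "joint_vel": joint speeds; "tau": joint torques, N m; "tool_pos": TCP position; "ee_rot": TCP orientation; "contact_force": force on the tool from outside, world axes, zero at the start; "torque": the same for the moment, N m; "grip_width": finger opening in m; "finger_force": force on a finger pad.
Only numpy, scipy, OpenCV 4.12 (cv2) and the standard library are available. Lean on these libraries where they do the work, as an engineer would, in place of code of your own. Each camera call takes 0.05 s, during which the arm holds its last target. There are 200 camera calls.

## Working session

There is one attempt and no reset: what is moved stays moved. The work goes in short steps, Python scripts to look and compute and a tool call to move; the robot and the scene stay as the last step left them, time stands still between calls to the robot, and variables do not carry over. Pictures are saved under pics/ and viewed, at most 10 in all, crops included, and the job is handed in when it is done.

Besides the shell and the picture viewer there is one more tool, called by a JSON object that holds its "api" and its "payload", one argument or row to a line. carry_out: Moves the arm, as the interface text tells. Shift numbers are shares of 0.025 m and turn numbers shares of 0.12 rad, none past 1 either way. Its arguments: {"type":"object","properties":{"commands":{"type":"array","items":{"type":"array","items":{"type":"array","items":{"type":"number","minimum":-1,"maximum":1}}}},"hand":{"type":"number"},"newtons":{"type":"number"}},"required":["commands"]}

```bash
ls -la; mkdir -p pics
python3 - <<'E'
from workcell import arm
import cv2,numpy as np
print(arm.sense()); print([a for a in dir(arm) if a[0]!='_'])
ims=[]
for n in("side","top","wrist"):
    d=arm.get_image(n); print(n,{k:np.round(v,4).tolist() if k!='image' else 0 for k,v in d.items()})
    cv2.imwrite(f"pics/{n}0.png",d["image"])
E
```

```text
total 12
drwxr-xr-x  3 agent agent 4096 Nov 30 09:25 .
drwxr-xr-x 23 root  root  4096 Nov 30 09:25 ..
drwxr-xr-x  2 agent agent 4096 Nov 30 09:25 pics
{'clock': 0.0, 'joints': array([ 1.04139282,  0.43524498,  0.02501072,  1.57407243, -0.01161203,
        1.13399593, -0.07511383]), 'joint_vel': array([ 5.98834191e-06,  1.12258691e-04, -7.71556161e-05,  1.28877138e-03,
        2.08223860e-03,  5.56930326e-04,  1.09943471e-03]), 'tau': array([ 7.74530308e-04, -6.67851305e+01,  9.84709673e-01, -3.14457500e+01,
       -6.07560785e-02,  4.28892660e-02,  1.28191700e-04]), 'tool_pos': array([ 0.25845296, -0.56851048,  0.22594128]), 'ee_rot': array([ 9.77328817e-01,  2.11725681e-01, -2.38623263e-04, -7.50654152e-04]), 'contact_force': array([ 0.52976689, -0.24708316, -0.30940856]), 'torque': array([-0.05422769, -0.00912492,  0.0072862 ]), 'finger_force': 0.0, 'grip_width': 0.09190872317679229}
['PlanningError', 'get_image', 'job_done', 'sense']
side {'image': 0, 'fx': 533.1448, 'fy': 533.1448, 'cx': 282.2859, 'cy': 210.2252, 'k1': -0.0433, 'R': [[-0.8223, -0.5686, -0.0234], [-0.2275, 0.3662, -0.9023], [0.5216, -0.7366, -0.4305]], 't': [0.3908, 0.2874, 1.101]}
top {'image': 0, 'fx': 423.812, 'fy': 423.812, 'cx': 280.9186, 'cy': 209.9561, 'k1': -0.04, 'R': [[-0.0283, -0.9995, -0.0161], [-0.9934, 0.0299, -0.1111], [0.1115, 0.0128, -0.9937]], 't': [-0.1903, 0.6051, 1.1024]}
wrist {'image': 0, 'fx': 297.4542, 'fy': 297.4542, 'cx': 280.5584, 'cy': 207.9354, 'k1': -0.0329, 'R': [[0.4137, -0.9104, -0.0028], [-0.8668, -0.3949, 0.3045], [-0.2783, -0.1236, -0.9525]], 't': [-0.6239, -0.0386, 0.3937]}
```

View pics/top0.png

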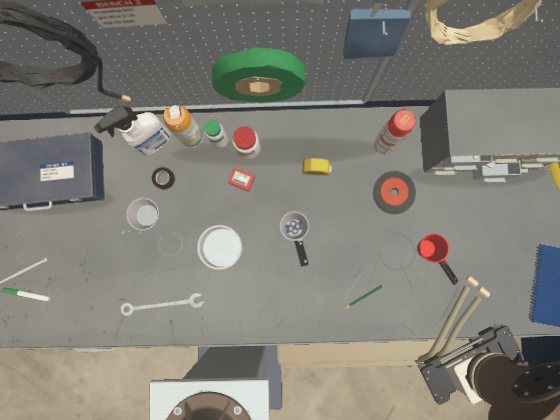

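View pics/side0.png

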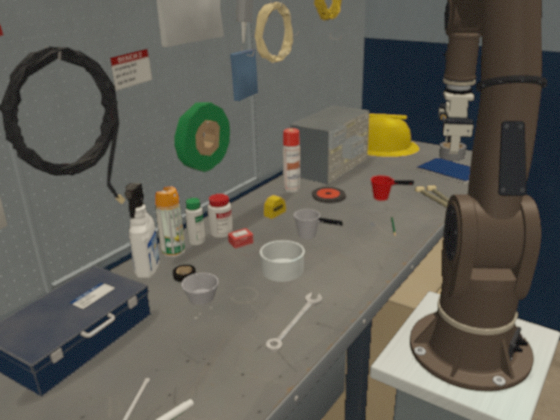

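The top view shows the cup at (293,226) with its handle running to (303,262), the tin at (220,247) and the nest cup at (143,214). The bystanders are the tape roll (163,178), the carton (241,178) and the tape measure (317,166). The side view agrees. The moves only turn the tool about its own z, so I'll measure positions first and then see how the arm behaves at the edge of its reach.

```bash
cat > h.py <<'E'
import cv2,numpy as np
from workcell import arm
from scipy.spatial.transform import Rotation as Ro
def ray(d,u,v):
    K=np.array([[d["fx"],0,d["cx"]],[0,d["fy"],d["cy"]],[0,0,1]])
    x,y=cv2.undistortPoints(np.array([[[u,v]]],float),K,np.array([d["k1"],0,0,0,0.]))[0,0]
    R=np.array(d["R"]);return -R.T@np.array(d["t"]),R.T@np.array([x,y,1.])
def plane(d,u,v,z):
    o,r=ray(d,u,v);return o+r*(z-o[2])/r[2]
def proj(d,X):
    c=np.array(d["R"])@np.array(X)+d["t"];x,y=c[:2]/c[2];s=1+d["k1"]*(x*x+y*y)
    return np.array([d["fx"]*x*s+d["cx"],d["fy"]*y*s+d["cy"]])
E
python3 - <<'E'
from h import *
d=arm.get_image("top")
for n,u,v,z in [("cup",294,226,.068),("hend",304,264,.057),("nest",143,214,.042),("tin",220,247,.058),("tapeb",163,178,.019),("box",241,178,.03),("meas",317,166,.06),("benchfront",250,345,0),("wallfoot",250,108,0),("redcup",433,248,.068)]:
    print(n,np.round(plane(d,u,v,z),3))
im=d["image"]
big=np.hstack([cv2.resize(im[195:285,255:335],None,fx=4,fy=4,interpolation=cv2.INTER_CUBIC),cv2.resize(im[190:280,115:195],None,fx=4,fy=4,interpolation=cv2.INTER_CUBIC)])
cv2.imwrite("pics/crop1.png",big)
print(big.shape)
E
```

```text
cup [ 0.553 -0.241  0.068]
hend [ 0.454 -0.264  0.057]
nest [0.598 0.161 0.042]
tin [ 0.504 -0.047  0.058]
tapeb [0.699 0.114 0.019]
box [ 0.69  -0.102  0.03 ]
meas [ 0.71  -0.307  0.06 ]
benchfront [ 0.242 -0.115  0.   ]
wallfoot [ 0.897 -0.128  0.   ]
redcup [ 0.485 -0.596  0.068]
(360, 640, 3)
```

View pics/crop1.png

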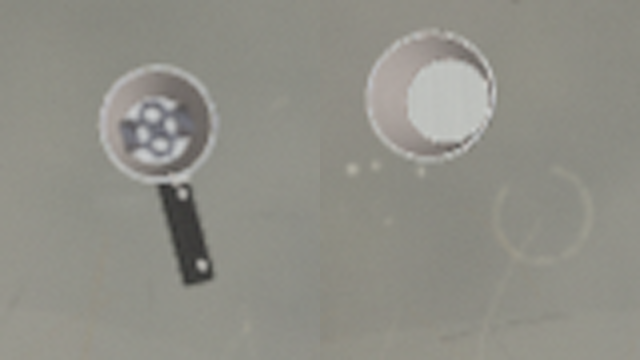

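{"api": "carry_out", "payload": {
  "commands": [
    [[0,0,-1,0],[0,0,-1,0],[0,0,-1,0],[0,0,-1,0],[0,0,-1,0],[0,0,-1,0],[0,0,-1,0],[0,0,-1,0]]
  ]
}}

```text
clock: 1.0
tool_pos: [0.2586, -0.5687, 0.4276]
ee_rot: [0.977, 0.212, -0.0, -0.0]
contact_force: [0.4, -1.2, -0.5]
grip_width: 0.0915
finger_force: 0.0
```

{"api": "carry_out", "payload": {
  "commands": [
    [[0,0,-1,0],[0,0,-1,0],[0,0,-1,0],[0,0,-1,0],[0,0,-1,0],[0,0,-1,0],[0,0,-1,0],[0,0,-1,0]]
  ]
}}

```text
clock: 1.8
tool_pos: [0.2542, -0.5623, 0.6048]
ee_rot: [0.978, 0.21, 0.002, 0.014]
contact_force: [-0.5, -0.2, -0.4]
grip_width: 0.0917
finger_force: 0.0
```

```bash
python3 -c "
from h import *
s=arm.sense();print(s['joints'].round(3),s['tool_pos'].round(4),Ro.from_quat(s['ee_rot']).as_matrix().round(3))"
```

```text
[ 0.91   0.41   0.321  0.717 -0.138  2.002 -0.003] [ 0.2542 -0.5623  0.6048] [[ 0.912  0.411  0.01 ]
 [ 0.411 -0.911 -0.026]
 [-0.002  0.028 -1.   ]]
```

{"api": "carry_out", "payload": {
  "commands": [
    [[0,0,-1,0],[0,0,-1,0],[0,0,-1,0],[0,0,-1,0],[0,0,-1,0],[0,0,-1,0]]
  ]
}}

```text
clock: 2.4
tool_pos: [0.2383, -0.5245, 0.6696]
ee_rot: [0.975, 0.211, 0.015, 0.066]
contact_force: [0.4, -0.1, -0.1]
grip_width: 0.092
finger_force: 0.0
```

```bash
python3 -c "
from h import *
s=arm.sense();print(s['joints'].round(3),s['tool_pos'].round(4),Ro.from_quat(s['ee_rot']).as_matrix().round(3))"
```

```text
[ 0.837  0.297  0.388  0.725 -0.131  2.002 -0.005] [ 0.2383 -0.5245  0.6696] [[ 0.91   0.41   0.056]
 [ 0.414 -0.902 -0.122]
 [ 0.001  0.135 -0.991]]
```

{"api": "carry_out", "payload": {
  "commands": [
    [[0,1,-0.5,0],[0,1,-0.5,0],[0,1,-0.5,0],[0,1,-0.5,0],[0,1,-0.5,0],[0,1,-0.5,0],[0,1,-0.5,0],[0,1,-0.5,0]]
  ]
}}

```text
clock: 3.2
tool_pos: [0.2901, -0.6381, 0.6864]
ee_rot: [0.967, 0.21, 0.03, 0.139]
contact_force: [0.0, 0.2, -0.7]
grip_width: 0.0914
finger_force: 0.0
```

```bash
cat > st.py <<'E'
from h import *
s=arm.sense();print(s['clock'],s['joints'].round(3),s['tool_pos'].round(4),Ro.from_quat(s['ee_rot']).as_matrix().round(3).tolist(),s['contact_force'].round(1))
E
python3 st.py
```

```text
3.2 [ 0.961  0.515  0.392  0.355 -0.252  2.002 -0.005] [ 0.2901 -0.6381  0.6864] [[0.91, 0.397, 0.117], [0.414, -0.873, -0.257], [0.001, 0.283, -0.959]] [ 0.   0.2 -0.7]
```

{"api": "carry_out", "payload": {
  "commands": [
    [[1,-0.4,-0.4,0],[1,-0.4,-0.4,0],[1,-0.4,-0.4,0],[1,-0.4,-0.4,0],[1,-0.4,-0.4,0],[1,-0.4,-0.4,0],[1,-0.4,-0.4,0],[1,-0.4,-0.4,0]]
  ]
}}

```text
clock: 4.0
tool_pos: [0.4265, -0.4585, 0.7246]
ee_rot: [0.966, 0.209, 0.035, 0.148]
contact_force: [-0.3, 0.6, 0.1]
grip_width: 0.0917
finger_force: 0.0
```

{"api": "carry_out", "payload": {
  "commands": [
    [[1,-0.4,-0.4,0],[1,-0.4,-0.4,0],[1,-0.4,-0.4,0],[1,-0.4,-0.4,0],[1,-0.4,-0.4,0],[1,-0.4,-0.4,0],[1,-0.4,-0.4,0],[1,-0.4,-0.4,0]]
  ]
}}

```text
clock: 4.8
tool_pos: [0.5506, -0.2783, 0.7333]
ee_rot: [0.961, 0.21, 0.052, 0.169]
contact_force: [-0.0, -0.1, -0.3]
grip_width: 0.0919
finger_force: 0.0
```

```bash
python3 st.py
```

```text
4.8 [-0.079  0.381  0.801  0.531 -0.141  2.002 -0.581] [ 0.5506 -0.2783  0.7333] [[0.906, 0.387, 0.17], [0.422, -0.854, -0.303], [0.028, 0.347, -0.938]] [-0.  -0.1 -0.3]
```

{"api": "carry_out", "payload": {
  "commands": [
    [[0.4,0.6,-1,0],[0.4,0.6,-1,0],[0.4,0.6,-1,0],[0.4,0.6,-1,0],[0.4,0.6,-1,0],[0.4,0.6,-1,0],[0.4,0.6,-1,0],[0.4,0.6,-1,0]]
  ]
}}

```text
clock: 5.6
tool_pos: [0.5611, -0.2682, 0.8139]
ee_rot: [0.941, 0.214, 0.117, 0.234]
contact_force: [-0.2, -1.6, 0.6]
grip_width: 0.0918
finger_force: 0.0
```

```bash
python3 st.py
```

```text
5.6 [-0.076  0.381  0.866  0.344 -0.202  2.002 -0.584] [ 0.5611 -0.2682  0.8139] [[0.881, 0.348, 0.321], [0.457, -0.799, -0.39], [0.121, 0.49, -0.863]] [-0.2 -1.6  0.6]
```

{"api": "carry_out", "payload": {
  "commands": [
    [[0.6,-0.3,-1,0],[0.6,-0.3,-1,0],[0.6,-0.3,-1,0],[0.6,-0.3,-1,0],[0.6,-0.3,-1,0],[0.6,-0.3,-1,0],[0.6,-0.3,-1,0],[0.6,-0.3,-1,0]]
  ]
}}

```text
clock: 6.4
tool_pos: [0.5414, -0.0905, 0.8633]
ee_rot: [0.924, 0.217, 0.163, 0.269]
contact_force: [-0.4, -0.6, 0.1]
grip_width: 0.0914
finger_force: 0.0
```

```bash
python3 st.py
```

```text
6.4 [-0.74   0.321  1.284  0.426 -0.103  2.002 -0.75 ] [ 0.5414 -0.0905  0.8633] [[0.852, 0.313, 0.419], [0.489, -0.76, -0.427], [0.185, 0.569, -0.801]] [-0.4 -0.6  0.1]
```

{"api": "carry_out", "payload": {
  "commands": [
    [[0.6,0.8,-0.8,0],[0.6,0.8,-0.8,0],[0.6,0.8,-0.8,0],[0.6,0.8,-0.8,0],[0.6,0.8,-0.8,0],[0.6,0.8,-0.8,0],[0.6,0.8,-0.8,0],[0.6,0.8,-0.8,0]]
  ]
}}

```text
clock: 7.2
tool_pos: [0.5572, -0.098, 0.9374]
ee_rot: [0.89, 0.222, 0.236, 0.32]
contact_force: [0.5, -0.9, -0.2]
grip_width: 0.0917
finger_force: 0.0
```

```bash
python3 st.py
```

```text
7.2 [-0.513  0.347  1.221  0.161 -0.24   2.002 -0.737] [ 0.5572 -0.098   0.9374] [[0.79, 0.244, 0.562], [0.546, -0.697, -0.465], [0.279, 0.674, -0.684]] [ 0.5 -0.9 -0.2]
```

{"api": "carry_out", "payload": {
  "commands": [
    [[0.9,0.25,-0.85,0],[0.9,0.25,-0.85,0],[0.9,0.25,-0.85,0],[0.9,0.25,-0.85,0],[0.9,0.25,-0.85,0],[0.9,0.25,-0.85,0]]
  ]
}}

```text
clock: 7.8
tool_pos: [0.5552, -0.006, 0.969]
ee_rot: [0.866, 0.224, 0.282, 0.348]
contact_force: [-0.3, 0.6, -1.4]
grip_width: 0.0915
finger_force: 0.0
```

```bash
python3 st.py
```

```text
7.8 [-0.708  0.37   1.263  0.086 -0.144  2.002 -0.831] [ 0.5552 -0.006   0.969 ] [[0.741, 0.192, 0.644], [0.584, -0.657, -0.476], [0.332, 0.729, -0.599]] [-0.3  0.6 -1.4]
```

{"api": "carry_out", "payload": {
  "commands": [
    [[0.85,-0.2,-0.9,0],[0.85,-0.2,-0.9,0],[0.85,-0.2,-0.9,0],[0.85,-0.2,-0.9,0],[0.85,-0.2,-0.9,0],[0.85,-0.2,-0.9,0]]
  ]
}}

```text
clock: 8.4
tool_pos: [0.5253, 0.1281, 0.9766]
ee_rot: [0.844, 0.228, 0.319, 0.365]
contact_force: [0.4, 0.3, -0.6]
grip_width: 0.0916
finger_force: 0.0
```

```bash
python3 st.py
```

```text
8.4 [-1.069  0.415  1.318  0.11   0.077  2.002 -0.952] [0.5253 0.1281 0.9766] [[0.693, 0.153, 0.705], [0.618, -0.629, -0.471], [0.372, 0.762, -0.531]] [ 0.4  0.3 -0.6]
```

Run:
```python
from h import *
cup=np.array([.553,-.241,0]);ps=.2285
def circ(c,r,z): return [np.array([c[0]+r*np.cos(a),c[1]+r*np.sin(a),z]) for a in np.linspace(0,6.28,60)]
cx,cy=np.array([np.cos(ps),np.sin(ps),0]),np.array([-np.sin(ps),np.cos(ps),0])
h=.682*cy+np.array([0,0,.731])
bl=[cup+np.array([0,0,.057])-cx*a+h*b for a,b in [(.036,-.012),(.036,.012),(.106,.012),(.106,-.012)]]
nest=np.array([.598,.161,0]);tin=np.array([.504,-.047,0])
out=[]
for n,box in (("top",[(195,285,255,335),(185,255,110,180),(215,285,185,255)]),("side",[(200,260,280,360),(265,325,170,230),(235,285,250,320)])):
    d=arm.get_image(n); im=cv2.imread(f"pics/{n}0.png"); S=4
    b=cv2.resize(im,None,fx=S,fy=S,interpolation=cv2.INTER_CUBIC)
    for P,c in [(circ(cup,.038,.068),(0,0,255)),(circ(cup,.025,0),(0,0,255)),(bl,(0,255,255)),(circ(nest,.044,.042),(0,0,255)),(circ(nest,.031,0),(0,0,255)),(circ(tin,.056,.058),(0,255,0)),(circ(tin,.056,0),(0,255,0))]:
        cv2.polylines(b,[np.array([(proj(d,p)+.5)*S for p in P]).astype(int)],True,c,1)
    row=[cv2.resize(b[a*S:e*S,l*S:r*S],(260,290)) for a,e,l,r in box]; out.append(np.hstack(row))
cv2.imwrite("pics/ov1.png",np.vstack(out))
```

```text
(no output)
```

View pics/ov1.png

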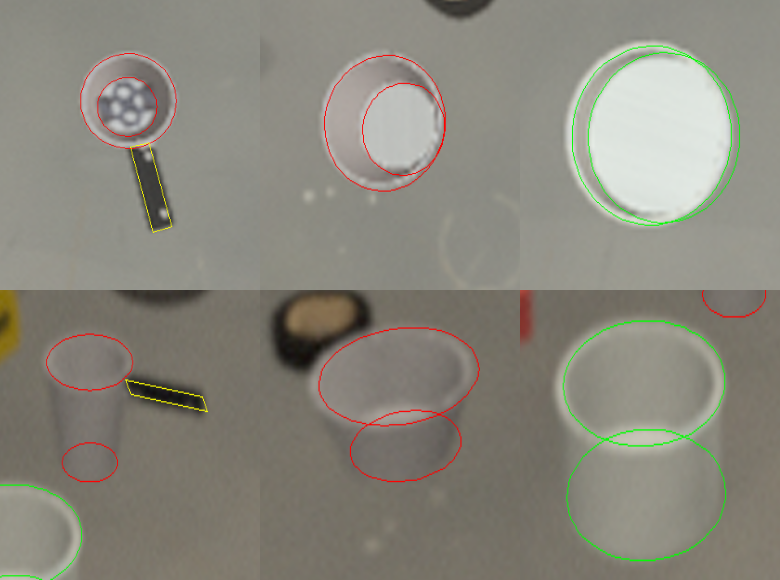

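```bash
cat > fk.py <<'E'
from h import *
from scipy.optimize import least_squares
import itertools
D=[([1.041393,.435245,.025011,1.574072,-.011612,1.133996,-.075114],[.25845,-.56851,.22594],Ro.from_quat([.977329,.211726,-.000239,-.000751]).as_matrix()),
([.91,.41,.321,.717,-.138,2.002,-.003],[.2542,-.5623,.6048],[[.912,.411,.01],[.411,-.911,-.026],[-.002,.028,-1]]),
([.837,.297,.388,.725,-.131,2.002,-.005],[.2383,-.5245,.6696],[[.91,.41,.056],[.414,-.902,-.122],[.001,.135,-.991]]),
([.961,.515,.392,.355,-.252,2.002,-.005],[.2901,-.6381,.6864],[[.91,.397,.117],[.414,-.873,-.257],[.001,.283,-.959]]),
([-.079,.381,.801,.531,-.141,2.002,-.581],[.5506,-.2783,.7333],[[.906,.387,.17],[.422,-.854,-.303],[.028,.347,-.938]]),
([-.076,.381,.866,.344,-.202,2.002,-.584],[.5611,-.2682,.8139],[[.881,.348,.321],[.457,-.799,-.39],[.121,.49,-.863]]),
([-.74,.321,1.284,.426,-.103,2.002,-.75],[.5414,-.0905,.8633],[[.852,.313,.419],[.489,-.76,-.427],[.185,.569,-.801]]),
([-.513,.347,1.221,.161,-.24,2.002,-.737],[.5572,-.098,.9374],[[.79,.244,.562],[.546,-.697,-.465],[.279,.674,-.684]]),
([-.708,.37,1.263,.086,-.144,2.002,-.831],[.5552,-.006,.969],[[.741,.192,.644],[.584,-.657,-.476],[.332,.729,-.599]]),
([-1.069,.415,1.318,.11,.077,2.002,-.952],[.5253,.1281,.9766],[[.693,.153,.705],[.618,-.629,-.471],[.372,.762,-.531]])]
def rz(a):return Ro.from_rotvec([0,0,a]).as_matrix()
def ry(a):return Ro.from_rotvec([0,a,0]).as_matrix()
def fk(q,p,s):
    b,e,d1,d3,d5,d7,a1,a3,a5,a7,a6,px,py=p
    R=rz(b+s[0]*q[0]);T=np.array([px,py,d1])+R@[a1,0,0]
    R=R@ry(q[1])@rz(s[1]*q[2]);T=T+R@[a3,0,d3]
    R=R@ry(q[3])@rz(s[2]*q[4]);T=T+R@[a5,0,d5]
    R=R@ry(q[5]);T=T+R@[a6,0,0];R=R@rz(e+s[3]*q[6]);return T+R@[a7,0,d7],R
def fit():
    best=None
    for s in itertools.product((1,-1),repeat=4):
        def res(p):
            o=[]
            for q,t,R in D:
                T,M=fk(q,p,s);o+=list(T-t)+list((M-np.array(R)).ravel()*.3)
            return np.array(o)
        for b in (0,1.5,3,-1.5):
          for e in (0,1.5,3,-1.5):
            r=least_squares(res,[b,e,.3,.4,.4,.3,0,0,0,0,0,0,0],x_scale=.1,max_nfev=60)
            if best is None or r.cost<best[0]:best=(r.cost,s,r.x,np.abs(r.fun).max())
    return best
if __name__=="__main__":
    b=fit();print(b[0],b[1],b[2].round(4),b[3]);np.savez("fk.npz",p=b[2],s=b[1])
    p,s=b[2],b[1]
    lo=np.array([-2.62,-.44,-1.27,.08,-1.32,.12,-2.74]);hi=np.array([2.62,2.09,1.32,2.57,4.46,2,2.74])
    R0=np.array(D[-1][2])
    def ik(T,R):
        bb=None
        rng=np.random.default_rng(0)
        for k in range(30):
            q0=rng.uniform(lo,hi)
            f=lambda q:np.r_[fk(q,p,s)[0]-T,(fk(q,p,s)[1]-R).ravel()*.3]
            r=least_squares(f,q0,bounds=(lo,hi),max_nfev=100)
            if bb is None or r.cost<bb[0]:bb=(r.cost,r.x)
        return bb
    for T in ([.484,-.261,.054],[.41,-.214,.107],[.44,-.23,.25],[.5,0,.5],[.484,-.05,.2],[.53,.14,.1]):
        for roll in (.07,) if T[2]!=.2 else (.07,2.5):
            c=ik(np.array(T),R0@rz(roll));print(T,roll,'%.1e'%c[0],c[1].round(2))
E
python3 fk.py
```

```text
0.0003887168539497854 (-1, -1, -1, -1) [ 6.2714e+00  1.5610e+00  3.5950e-01  5.0300e-01  4.2140e-01  3.9110e-01
  9.4000e-03  3.9700e-02  3.3000e-03 -7.1500e-02 -2.2800e-02  1.7000e-02
  4.5100e-02] 0.013051554679610111
[0.484, -0.261, 0.054] 0.07 6.5e-04 [-0.63  1.1   1.03  2.57  3.29  0.98  1.54]
[0.41, -0.214, 0.107] 0.07 5.0e-03 [-0.88  0.76  1.15  2.57  3.25  0.52  1.73]
[0.44, -0.23, 0.25] 0.07 6.4e-04 [ 1.59 -0.35 -1.22  2.57  3.24  0.23  2.13]
[0.5, 0, 0.5] 0.07 3.1e-08 [-0.34 -0.33 -0.2   2.16  1.    1.03 -2.08]
[0.484, -0.05, 0.2] 0.07 8.8e-05 [-1.55  0.5   1.32  2.57  2.07  0.37  2.74]
[0.484, -0.05, 0.2] 2.5 4.6e-03 [ 1.45 -0.38 -1.27  2.57  2.6   0.12  0.23]
[0.53, 0.14, 0.1] 0.07 3.1e-08 [-1.71  1.05  1.16  2.32  0.73  0.13 -2.74]
```

{"api": "carry_out", "payload": {
  "commands": [
    [[-0.49,-1,0.7,0],[-0.49,-1,0.7,0],[-0.49,-1,0.7,0],[-0.49,-1,0.7,0],[-0.49,-1,0.7,0],[-0.49,-1,0.7,0],[-0.49,-1,0.7,0],[-0.49,-1,0.7,0]]
  ],
  "hand": 0.55
}}

```text
clock: 9.3
tool_pos: [0.5073, 0.1115, 0.8391]
ee_rot: [0.866, 0.191, 0.316, 0.337]
contact_force: [1.6, -1.8, -1.5]
grip_width: 0.0504
finger_force: 0.0
```

{"api": "carry_out", "payload": {
  "commands": [
    [[-0.49,-1,0.7,0],[-0.49,-1,0.7,0],[-0.49,-1,0.7,0],[-0.49,-1,0.7,0],[-0.49,-1,0.7,0],[-0.49,-1,0.7,0],[-0.49,-1,0.7,0]]
  ]
}}

```text
clock: 10.0
tool_pos: [0.5061, 0.1304, 0.6076]
ee_rot: [0.867, 0.193, 0.314, 0.336]
contact_force: [0.8, 1.3, -0.2]
grip_width: 0.0506
finger_force: 0.0
```

```bash
python3 st.py
```

```text
10.0 [-2.178 -0.274  0.913  1.703  1.157  1.839 -2.252] [0.5061 0.1304 0.6076] [[0.728, 0.124, 0.674], [0.545, -0.7, -0.46], [0.415, 0.703, -0.577]] [ 0.8  1.3 -0.2]
```

{"api": "carry_out", "payload": {
  "commands": [
    [[-1,-0.3,1,0],[-1,-0.3,1,0],[-1,-0.3,1,0],[-1,-0.3,1,0],[-1,-0.3,1,0],[-1,-0.3,1,0],[-1,-0.3,1,0],[-1,-0.3,1,0]]
  ]
}}

```text
clock: 10.8
tool_pos: [0.4879, -0.0299, 0.3673]
ee_rot: [0.867, 0.192, 0.314, 0.336]
contact_force: [0.7, 0.0, 0.4]
grip_width: 0.0505
finger_force: 0.0
```

```bash
python3 st.py
```

```text
10.8 [-1.832 -0.416  0.817  2.366  1.257  1.484 -2.632] [ 0.4879 -0.0299  0.3673] [[0.728, 0.123, 0.674], [0.545, -0.701, -0.461], [0.416, 0.703, -0.577]] [0.7 0.  0.4]
```

{"api": "carry_out", "payload": {
  "commands": [
    [[-1,-0.3,1,0],[-1,-0.3,1,0],[-1,-0.3,1,0],[-1,-0.3,1,0]]
  ]
}}

```text
clock: 11.2
tool_pos: [0.4842, -0.0905, 0.3]
ee_rot: [0.866, 0.192, 0.319, 0.333]
contact_force: [1.0, 0.3, 1.9]
grip_width: 0.0503
finger_force: 0.0
```

```bash
python3 st.py
```

```text
11.2 [-1.441 -0.249  0.777  2.532  1.418  1.073 -2.741] [ 0.4842 -0.0905  0.3   ] [[0.723, 0.12, 0.681], [0.545, -0.705, -0.454], [0.425, 0.699, -0.575]] [1.  0.3 1.9]
```

{"api": "carry_out", "payload": {
  "commands": [
    [[0,0,0,-1],[0,0,0,-1],[0,0,0,-1],[0,0,0,-1],[0,0,0,-1],[0,0,0,-1],[0,0,0,-1],[0,0,0,-1]]
  ]
}}

```text
clock: 12.0
tool_pos: [0.4841, -0.091, 0.3005]
ee_rot: [0.679, 0.571, 0.128, 0.443]
contact_force: [0.1, -0.4, -0.2]
grip_width: 0.0507
finger_force: 0.0
```

{"api": "carry_out", "payload": {
  "commands": [
    [[0,0,0,-1],[0,0,0,-1],[0,0,0,-1],[0,0,0,-1],[0,0,0,-1],[0,0,0,-1],[0,0,0,-1],[0,0,0,-1]]
  ]
}}

```text
clock: 12.8
tool_pos: [0.4841, -0.091, 0.3004]
ee_rot: [0.339, 0.82, -0.091, 0.452]
contact_force: [0.0, 0.5, -0.4]
grip_width: 0.0505
finger_force: 0.0
```

{"api": "carry_out", "payload": {
  "commands": [
    [[0,0,0,-1],[0,0,0,-1],[0,0,0,-1],[0,0,0,-1],[0,0,0,-1],[0,0,0,-1],[0,0,0,-1],[0,0,0,-1]]
  ]
}}

```text
clock: 13.6
tool_pos: [0.4841, -0.091, 0.3004]
ee_rot: [-0.078, 0.884, -0.29, 0.359]
contact_force: [-0.0, 0.7, 0.4]
grip_width: 0.0511
finger_force: 0.0
```

{"api": "carry_out", "payload": {
  "commands": [
    [[0,0,0,-1],[0,0,0,-1]]
  ]
}}

```text
clock: 13.8
tool_pos: [0.4841, -0.091, 0.3004]
ee_rot: [-0.184, 0.868, -0.331, 0.322]
contact_force: [-0.2, -0.5, 0.9]
grip_width: 0.0503
finger_force: 0.0
```

```bash
python3 st.py
```

```text
13.8 [-1.468 -0.26   0.795  2.532  1.417  1.09   0.383] [ 0.4841 -0.091   0.3004] [[-0.726, -0.106, 0.68], [-0.532, 0.714, -0.456], [-0.437, -0.692, -0.574]] [-0.2 -0.5  0.9]
```

```bash
cat > add.py <<'E'
import fk
from fk import *
D+= [([-2.178,-.274,.913,1.703,1.157,1.839,-2.252],[.5061,.1304,.6076],[[.728,.124,.674],[.545,-.7,-.46],[.415,.703,-.577]]),
([-1.832,-.416,.817,2.366,1.257,1.484,-2.632],[.4879,-.0299,.3673],[[.728,.123,.674],[.545,-.701,-.461],[.416,.703,-.577]]),
([-1.468,-.26,.795,2.532,1.417,1.09,.383],[.4841,-.091,.3004],[[-.726,-.106,.68],[-.532,.714,-.456],[-.437,-.692,-.574]]),
([-1.441,-.249,.777,2.532,1.418,1.073,-2.741],[.4842,-.0905,.3],[[.723,.12,.681],[.545,-.705,-.454],[.425,.699,-.575]])]
E
cat > refit.py <<'E'
from add import *
s=(-1,)*4
def res(p):
    o=[]
    for q,t,R in D:
        T,M=fk(q,p,s);o+=list(T-t)+list((M-np.array(R)).ravel()*.3)
    return np.array(o)
p=least_squares(res,np.load("fk.npz")["p"],x_scale=.1).x
r=res(p).reshape(-1,12);print(p.round(4));print(np.abs(r[:,:3]).max(1).round(4),np.abs(r[:,3:]/.3).max(1).round(3))
np.savez("fk.npz",p=p,s=s)
lo=np.array([-2.62,-.44,-1.27,.08,-1.32,.12,-2.74]);hi=np.array([2.62,2.09,1.32,2.57,4.46,2,2.74])
cx,h=np.array([.974,.2265,0]),np.array([-.154,.662,.73])
P=np.array([.4764,-.2561,.060])
def ik(T,R,q0):
    f=lambda q:np.r_[fk(q,p,s)[0]-T,(fk(q,p,s)[1]-R).ravel()*.3]
    r=least_squares(f,np.clip(q0,lo+1e-3,hi-1e-3),bounds=(lo,hi),max_nfev=200);return r.cost,r.x
for a in (55,60,65,70,75,80,90):
    a=np.radians(a);z=np.cos(a)*cx-np.sin(a)*h;x=-(np.cos(a)*h+np.sin(a)*cx)
    R=np.c_[x,np.cross(z,x),z]
    for back in (0,.08):
        c,q=ik(P+.011*z+back*h,R,np.array(D[-2][0]));print(round(np.degrees(a)),back,'%.1e'%c,q.round(2),z.round(2))
E
python3 refit.py
```

```text
[ 6.2602e+00  1.5534e+00  2.6930e-01  5.8200e-01  4.5050e-01  3.9280e-01
 -3.3900e-02  3.9400e-02  1.8000e-03 -1.3700e-02  3.6000e-03 -1.1100e-02
  1.9300e-02]
[0.0312 0.0118 0.0096 0.0113 0.0082 0.0046 0.0079 0.0091 0.01   0.01
 0.0123 0.0163 0.0131 0.0175] [0.005 0.006 0.005 0.005 0.006 0.009 0.01  0.013 0.014 0.016 0.015 0.015
 0.015 0.015]
55 0 1.7e-03 [ 0.51  0.51 -0.    2.57  3.12  0.79 -0.56] [ 0.68 -0.41 -0.6 ]
55 0.08 2.6e-03 [ 0.32  0.27 -0.04  2.57  2.73  0.54 -0.37] [ 0.68 -0.41 -0.6 ]
60 0 1.0e-03 [ 0.41  0.48 -0.04  2.57  2.83  0.75 -0.43] [ 0.62 -0.46 -0.63]
60 0.08 1.5e-03 [ 0.21  0.27 -0.05  2.57  2.42  0.57 -0.18] [ 0.62 -0.46 -0.63]
65 0 4.1e-04 [ 0.33  0.48 -0.06  2.57  2.6   0.74 -0.32] [ 0.55 -0.5  -0.66]
65 0.08 5.9e-04 [ 0.13  0.28 -0.04  2.57  2.21  0.61 -0.07] [ 0.55 -0.5  -0.66]
70 0 4.7e-05 [ 0.27  0.47 -0.07  2.57  2.42  0.74 -0.24] [ 0.48 -0.54 -0.69]
70 0.08 8.3e-05 [ 0.06  0.29 -0.04  2.57  2.05  0.64  0.  ] [ 0.48 -0.54 -0.69]
75 0 6.0e-07 [-0.52  0.59  0.77  2.56  2.69  0.44 -0.72] [ 0.4  -0.58 -0.71]
75 0.08 6.0e-07 [-0.68  0.37  0.72  2.56  1.95  0.43 -0.03] [ 0.4  -0.58 -0.71]
80 0 6.0e-07 [-0.68  0.66  0.92  2.5   2.57  0.26 -0.66] [ 0.32 -0.61 -0.72]
80 0.08 6.0e-07 [-0.83  0.43  0.86  2.49  1.55  0.36  0.32] [ 0.32 -0.61 -0.72]
90 0 6.0e-07 [-0.77  0.72  0.98  2.35  0.88  0.19  0.96] [ 0.15 -0.66 -0.73]
90 0.08 6.0e-07 [-0.89  0.51  0.93  2.34  0.83  0.45  0.99] [ 0.15 -0.66 -0.73]
```

{"api": "carry_out", "payload": {
  "commands": [
    [[1,0,-0.45,0],[1,0,-0.45,0],[1,0,-0.45,0],[1,0,-0.45,0],[1,0,-0.45,0],[1,0,-0.45,0]]
  ]
}}

```text
clock: 14.4
tool_pos: [0.4465, -0.1109, 0.3118]
ee_rot: [-0.171, 0.864, -0.327, 0.343]
contact_force: [-0.1, -0.7, -0.5]
grip_width: 0.0506
finger_force: 0.0
```

```bash
python3 st.py
```

```text
14.4 [-0.53  -0.208 -0.029  2.564  1.389  0.867  0.375] [ 0.4465 -0.1109  0.3118] [[-0.706, -0.071, 0.704], [-0.52, 0.727, -0.448], [-0.48, -0.683, -0.551]] [-0.1 -0.7 -0.5]
```

{"api": "carry_out", "payload": {
  "commands": [
    [[0.95,0.35,0.55,0],[0.95,0.35,0.55,0],[0.95,0.35,0.55,0],[0.95,0.35,0.55,0],[0.95,0.35,0.55,0]]
  ]
}}

```text
clock: 14.9
tool_pos: [0.4536, -0.1259, 0.3406]
ee_rot: [-0.154, 0.84, -0.337, 0.396]
contact_force: [-0.0, -0.7, -0.2]
grip_width: 0.0503
finger_force: 0.0
```

```bash
python3 st.py
```

```text
14.9 [ 0.248 -0.222 -0.589  2.567  1.656  0.658  0.172] [ 0.4536 -0.1259  0.3406] [[-0.64, 0.009, 0.769], [-0.525, 0.725, -0.445], [-0.561, -0.688, -0.459]] [-0.  -0.7 -0.2]
```

{"api": "carry_out", "payload": {
  "commands": [
    [[-0.1,-0.6,1,0],[-0.1,-0.6,1,0],[-0.1,-0.6,1,0],[-0.1,-0.6,1,0],[-0.1,-0.6,1,0],[-0.1,-0.6,1,0],[-0.1,-0.6,1,0],[-0.1,-0.6,1,0]]
  ]
}}

```text
clock: 15.7
tool_pos: [0.6199, -0.2925, 0.3426]
ee_rot: [-0.154, 0.84, -0.338, 0.395]
contact_force: [1.0, 0.1, 0.5]
grip_width: 0.0506
finger_force: 0.0
```

```bash
python3 st.py
```

```text
15.7 [ 0.41   0.127 -0.212  2.265  2.371  0.44  -0.092] [ 0.6199 -0.2925  0.3426] [[-0.64, 0.009, 0.768], [-0.525, 0.725, -0.446], [-0.561, -0.689, -0.46]] [1.  0.1 0.5]
```

{"api": "carry_out", "payload": {
  "commands": [
    [[1,0.78,-0.38,0],[1,0.78,-0.38,0],[1,0.78,-0.38,0],[1,0.78,-0.38,0],[1,0.78,-0.38,0],[1,0.78,-0.38,0]]
  ]
}}

```text
clock: 16.3
tool_pos: [0.5245, -0.2624, 0.2127]
ee_rot: [-0.179, 0.844, -0.338, 0.375]
contact_force: [0.5, 0.2, -1.1]
grip_width: 0.0504
finger_force: 0.0
```

```bash
python3 st.py
```

```text
16.3 [ 0.796  0.353 -0.718  2.566  2.526  0.904 -0.211] [ 0.5245 -0.2624  0.2127] [[-0.654, -0.048, 0.755], [-0.555, 0.708, -0.436], [-0.513, -0.705, -0.49]] [ 0.5  0.2 -1.1]
```

{"api": "carry_out", "payload": {
  "commands": [
    [[0.82,0,-0.65,0],[0.82,0,-0.65,0],[0.82,0,-0.65,0],[0.82,0,-0.65,0],[0.82,0,-0.65,0],[0.82,0,-0.65,0],[0.82,0,-0.65,0],[0.82,0,-0.65,0]]
  ]
}}

```text
clock: 17.1
tool_pos: [0.4054, -0.3296, 0.227]
ee_rot: [-0.191, 0.864, -0.311, 0.345]
contact_force: [0.9, -0.0, 0.1]
grip_width: 0.0506
finger_force: 0.0
```

```bash
python3 st.py
```

```text
17.1 [ 1.821  0.293 -1.266  2.568  2.899  0.504 -0.146] [ 0.4054 -0.3296  0.227 ] [[-0.688, -0.116, 0.716], [-0.546, 0.733, -0.406], [-0.478, -0.67, -0.568]] [ 0.9 -0.   0.1]
```

{"api": "carry_out", "payload": {
  "commands": [
    [[-0.5,0.97,0.29,-0.07],[-0.5,0.97,0.29,-0.07],[-0.5,0.97,0.29,-0.07],[-0.5,0.97,0.29,-0.07],[-0.5,0.97,0.29,-0.07],[-0.5,0.97,0.29,-0.07]]
  ]
}}

```text
clock: 17.7
tool_pos: [0.5027, -0.2216, 0.1638]
ee_rot: [-0.216, 0.869, -0.306, 0.324]
contact_force: [1.1, -0.4, -0.4]
grip_width: 0.0505
finger_force: 0.0
```

```bash
cat >> st.py <<'E'
import sys
R=Ro.from_quat(s['ee_rot']).as_matrix();x,y,z=R.T
ps=.2285;cxx=np.array([np.cos(ps),np.sin(ps),0]);cyy=np.array([-np.sin(ps),np.cos(ps),0]);h=.682*cyy+np.array([0,0,.731]);n=.731*cyy-np.array([0,0,.682])
print("z.n %.3f x.n %.3f"%(z@n,x@n),"alpha",np.degrees(np.arctan2(-z@h,z@cxx)).round(1),"el",np.degrees(np.arcsin(z[2])).round(1))
P=np.array([.553,-.241,.057])-.078*cxx+.004*h
g=P+.011*z;D=g-s['tool_pos']
print("err to grasp: world",D.round(3),"tool",(R.T@D).round(3),"cup x/h/n",np.array([D@cxx,D@h,D@n]).round(3))
print("h in tool",(R.T@h).round(3),"cx in tool",(R.T@cxx).round(3))
E
python3 st.py
```

```text
17.7 [ 1.082  0.603 -1.266  2.568  2.182  1.086  0.206] [ 0.5027 -0.2216  0.1638] [[-0.696, -0.178, 0.695], [-0.574, 0.72, -0.391], [-0.431, -0.671, -0.603]] [ 1.1 -0.4 -0.4]
z.n 0.018 x.n 0.001 alpha 53.9 el -37.1
err to grasp: world [-0.019 -0.039 -0.111] tool [0.083 0.05  0.069] cup x/h/n [-0.027 -0.104  0.051]
h in tool [-0.589  0.015 -0.808] cx in tool [-0.808 -0.01   0.589]
```

{"api": "carry_out", "payload": {
  "commands": [
    [[0.2,1,0,0],[0.2,1,0,0],[0.6,0,0.6,0],[0.6,0,0.6,0]]
  ]
}}

```text
clock: 18.1
tool_pos: [0.5139, -0.2255, 0.105]
ee_rot: [-0.217, 0.874, -0.3, 0.315]
contact_force: [-0.0, -0.4, -0.3]
grip_width: 0.0506
finger_force: 0.0
```

```bash
python3 st.py
```

```text
18.1 [ 1.022  0.867 -1.266  2.568  2.238  1.324  0.259] [ 0.5139 -0.2255  0.105 ] [[-0.707, -0.191, 0.681], [-0.569, 0.726, -0.387], [-0.42, -0.661, -0.622]] [-0.  -0.4 -0.3]
z.n 0.036 x.n -0.002 alpha 54.8 el -38.5
err to grasp: world [-0.03  -0.035 -0.052] tool [0.063 0.015 0.025] cup x/h/n [-0.037 -0.056  0.016]
h in tool [-0.576  0.028 -0.817] cx in tool [-0.818 -0.022  0.575]
```

{"api": "carry_out", "payload": {
  "commands": [
    [[0.7,0.3,-0.45,0],[0.7,0.3,-0.45,0],[0.4,0.1,-0.2,0]]
  ]
}}

```text
clock: 18.4
tool_pos: [0.4964, -0.2429, 0.1017]
ee_rot: [-0.216, 0.882, -0.292, 0.301]
contact_force: [1.5, -0.1, 0.2]
grip_width: 0.0506
finger_force: 0.0
```

```bash
python3 st.py
```

```text
18.4 [ 1.101  0.835 -1.266  2.569  2.233  1.236  0.295] [ 0.4964 -0.2429  0.1017] [[-0.725, -0.206, 0.657], [-0.557, 0.736, -0.384], [-0.405, -0.644, -0.649]] [ 1.5 -0.1  0.2]
z.n 0.060 x.n -0.001 alpha 56.4 el -40.5
err to grasp: world [-0.013 -0.017 -0.049] tool [0.039 0.021 0.03 ] cup x/h/n [-0.016 -0.045  0.023]
h in tool [-0.554  0.05  -0.831] cx in tool [-0.833 -0.034  0.553]
```

{"api": "carry_out", "payload": {
  "commands": [
    [[0.5,1,0,0],[0.8,0.2,0.5,0]]
  ]
}}

```text
clock: 18.6
tool_pos: [0.4972, -0.2503, 0.0668]
ee_rot: [-0.218, 0.884, -0.289, 0.296]
contact_force: [0.3, -1.2, 0.1]
grip_width: 0.0505
finger_force: 0.0
```

```bash
python3 st.py
```

```text
18.6 [ 1.105  0.987 -1.267  2.567  2.289  1.35   0.348] [ 0.4972 -0.2503  0.0668] [[-0.73, -0.214, 0.649], [-0.556, 0.739, -0.382], [-0.398, -0.639, -0.658]] [ 0.3 -1.2  0.1]
z.n 0.070 x.n -0.004 alpha 56.8 el -41.2
err to grasp: world [-0.014 -0.01  -0.014] tool [0.021 0.005 0.004] cup x/h/n [-0.016 -0.015  0.005]
h in tool [-0.547  0.056 -0.835] cx in tool [-0.837 -0.041  0.546]
```

{"api": "carry_out", "payload": {
  "commands": [
    [[0.85,0.25,0.15,0],[0,0,0,0]]
  ]
}}

```text
clock: 18.8
tool_pos: [0.4878, -0.2647, 0.0491]
ee_rot: [-0.216, 0.887, -0.285, 0.291]
contact_force: [0.0, 0.7, 1.0]
grip_width: 0.0505
finger_force: 0.0
```

```bash
python3 st.py
python3 - <<'E'
from h import *
a=arm.get_image("side")["image"][150:290,220:420];b=arm.get_image("wrist")["image"]
cv2.imwrite("pics/g1.png",np.hstack([cv2.resize(a,(400,280)),cv2.resize(b,(373,280))]))
E
```

```text
18.8 [ 1.156  1.049 -1.264  2.569  2.33   1.363  0.394] [ 0.4878 -0.2647  0.0491] [[-0.737, -0.218, 0.639], [-0.549, 0.744, -0.38], [-0.393, -0.631, -0.668]] [0.  0.7 1. ]
z.n 0.079 x.n -0.001 alpha 57.4 el -41.9
err to grasp: world [-0.004  0.004  0.003] tool [-0.001  0.002 -0.007] cup x/h/n [-0.003  0.006  0.002]
h in tool [-0.538  0.067 -0.84 ] cx in tool [-0.843 -0.043  0.537]
```

View pics/g1.png

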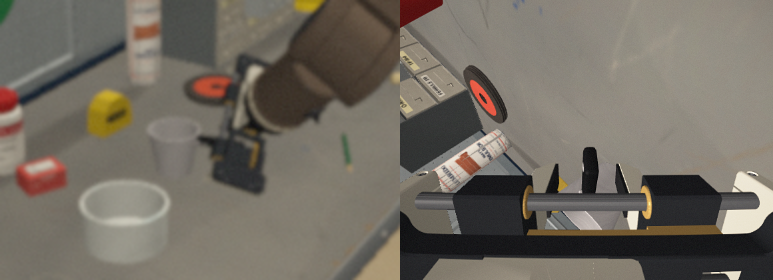

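The wrist view shows the blade at (590,170), centred between the pads at (552,185) and (622,185). Closing the gripper.

{"api": "carry_out", "payload": {
  "commands": [
    [[0,0,0,0],[0,0,0,0],[0,0,0,0],[0,0,0,0],[0,0,0,0]]
  ],
  "hand": 0,
  "newtons": 50
}}

```text
clock: 19.4
tool_pos: [0.4899, -0.2626, 0.0517]
ee_rot: [-0.218, 0.886, -0.285, 0.293]
contact_force: [0.5, 0.1, -0.4]
grip_width: 0.0153
finger_force: 0.3
```

{"api": "carry_out", "payload": {
  "commands": [
    [[-0.4,-0.63,-0.66,0],[-0.4,-0.63,-0.66,0],[-0.4,-0.63,-0.66,0],[-0.4,-0.63,-0.66,0]]
  ]
}}

```text
clock: 19.8
tool_pos: [0.4896, -0.2618, 0.151]
ee_rot: [-0.218, 0.887, -0.284, 0.292]
contact_force: [-0.5, -1.4, -3.0]
grip_width: 0.0092
finger_force: 50.0
```

```bash
python3 st.py
python3 - <<'E'
from h import *
a=arm.get_image("side")["image"][130:270,220:420];b=arm.get_image("wrist")["image"]
cv2.imwrite("pics/g2.png",np.hstack([cv2.resize(a,(400,280)),cv2.resize(b,(373,280))]))
E
```

```text
19.8 [ 1.25   0.588 -1.262  2.507  2.163  0.896  0.36 ] [ 0.4896 -0.2618  0.151 ] [[-0.734, -0.22, 0.642], [-0.553, 0.743, -0.377], [-0.394, -0.632, -0.667]] [-0.5 -1.4 -3. ]
z.n 0.080 x.n -0.003 alpha 57.2 el -41.9
err to grasp: world [-0.006  0.002 -0.098] tool [0.042 0.065 0.061] cup x/h/n [-0.006 -0.07   0.069]
h in tool [-0.542  0.066 -0.837] cx in tool [-0.84  -0.046  0.54 ]
```

View pics/g2.png

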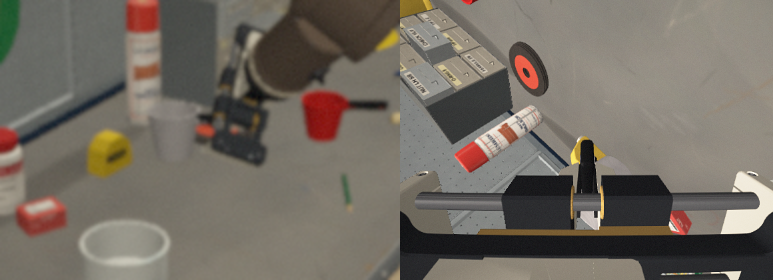

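{"api": "carry_out", "payload": {
  "commands": [
    [[-0.1,-0.9,-0.7,0],[-0.1,-0.9,-0.7,0],[0.2,-1,-0.7,0],[0.3,-1,-0.7,0],[0.34,-1,-0.7,0],[0.34,-1,-0.7,0],[0.34,-1,-0.7,0],[0.34,-1,-0.7,0]]
  ]
}}

```text
clock: 20.7
tool_pos: [0.4411, -0.3795, 0.2908]
ee_rot: [-0.207, 0.877, -0.314, 0.3]
contact_force: [0.6, -0.1, -3.9]
grip_width: 0.0095
finger_force: 50.0
```

```bash
python3 st.py
```

```text
20.7 [ 1.897  0.142 -1.267  2.315  2.804  0.12  -0.054] [ 0.4411 -0.3795  0.2908] [[-0.734, -0.176, 0.656], [-0.552, 0.717, -0.426], [-0.395, -0.674, -0.624]] [ 0.6 -0.1 -3.9]
z.n 0.014 x.n -0.002 alpha 57.2 el -38.6
err to grasp: world [ 0.043  0.119 -0.238] tool [-0.003  0.238  0.126] cup x/h/n [ 0.068 -0.101  0.24 ]
h in tool [-0.542  0.011 -0.84 ] cx in tool [-0.84  -0.009  0.542]
```

{"api": "carry_out", "payload": {
  "commands": [
    [[0.3,-1,-0.7,0],[0.3,-1,-0.7,0],[0.3,-1,-0.7,0],[0.3,-1,-0.7,0],[0.3,-1,-0.7,0],[0.3,-1,-0.7,0],[0.3,-1,-0.7,0],[0.3,-1,-0.7,0]]
  ]
}}

```text
clock: 21.5
tool_pos: [0.4299, -0.4223, 0.3585]
ee_rot: [-0.202, 0.856, -0.348, 0.325]
contact_force: [0.1, 0.1, -3.9]
grip_width: 0.0098
finger_force: 50.0
```

```bash
python3 st.py
```

```text
21.5 [ 1.654 -0.013 -0.813  2.26   4.33   0.234 -1.566] [ 0.4299 -0.4223  0.3585] [[-0.707, -0.119, 0.697], [-0.572, 0.676, -0.465], [-0.415, -0.727, -0.546]] [ 0.1  0.1 -3.9]
z.n -0.074 x.n -0.007 alpha 54.9 el -33.1
err to grasp: world [ 0.054  0.161 -0.305] tool [-0.004  0.324  0.129] cup x/h/n [ 0.089 -0.124  0.313]
h in tool [-0.574 -0.064 -0.816] cx in tool [-0.818  0.037  0.573]
```

{"api": "carry_out", "payload": {
  "commands": [
    [[0,-1,-0.6,0],[0,-1,-0.6,0],[0,-1,-0.6,0],[0,-1,-0.6,0],[0,-1,-0.6,0],[0,-1,-0.6,0],[0,-1,-0.6,0],[0,-1,-0.6,0]]
  ]
}}

```text
clock: 22.3
tool_pos: [0.4147, -0.4454, 0.4095]
ee_rot: [-0.205, 0.841, -0.384, 0.322]
contact_force: [-0.1, 0.1, -3.4]
grip_width: 0.0097
finger_force: 50.0
```

```bash
python3 st.py
```

```text
22.3 [ 0.47  -0.156  0.33   2.281  4.46   0.119 -1.65 ] [ 0.4147 -0.4454  0.4095] [[-0.709, -0.098, 0.699], [-0.592, 0.621, -0.513], [-0.384, -0.778, -0.498]] [-0.1  0.1 -3.4]
z.n -0.142 x.n -0.043 alpha 55.2 el -29.9
err to grasp: world [ 0.069  0.184 -0.355] tool [-0.022  0.383  0.131] cup x/h/n [ 0.109 -0.148  0.361]
h in tool [-0.564 -0.141 -0.813] cx in tool [-0.824  0.045  0.564]
```

{"api": "carry_out", "payload": {
  "commands": [
    [[0.2,-1,-0.6,0],[0.2,-1,-0.6,0],[0.2,-1,-0.6,0],[0.2,-1,-0.6,0],[0.2,-1,-0.6,0],[0.2,-1,-0.6,0],[0.2,-1,-0.6,0],[0.2,-1,-0.6,0]]
  ]
}}

```text
clock: 23.1
tool_pos: [0.3447, -0.5123, 0.514]
ee_rot: [-0.175, 0.796, -0.463, 0.348]
contact_force: [0.2, -0.7, -3.2]
grip_width: 0.0097
finger_force: 50.0
```

```bash
python3 st.py
```

```text
23.1 [ 0.292 -0.318  0.631  2.227  4.459  0.118 -1.505] [ 0.3447 -0.5123  0.514 ] [[-0.696, 0.043, 0.716], [-0.601, 0.51, -0.615], [-0.392, -0.859, -0.329]] [ 0.2 -0.7 -3.2]
z.n -0.332 x.n -0.045 alpha 53.7 el -19.2
err to grasp: world [ 0.14   0.25  -0.458] tool [-0.068  0.526  0.097] cup x/h/n [ 0.192 -0.19   0.467]
h in tool [-0.578 -0.296 -0.76 ] cx in tool [-0.814  0.157  0.558]
```

{"api": "carry_out", "payload": {
  "commands": [
    [[0.2,-1,-0.6,0],[0.2,-1,-0.6,0],[0.2,-1,-0.6,0]]
  ]
}}

```text
clock: 23.4
tool_pos: [0.3149, -0.5291, 0.5529]
ee_rot: [-0.163, 0.778, -0.492, 0.355]
contact_force: [0.8, -0.1, -3.4]
grip_width: 0.0096
finger_force: 50.0
```

```bash
python3 st.py
cat > cup.py <<'E'
from h import *
Rg=np.array([[-.734,-.22,.642],[-.553,.743,-.377],[-.394,-.632,-.667]])
Rg=Ro.from_matrix(Rg).as_matrix()
RR=Rg.T@Ro.from_rotvec([0,0,.2285]).as_matrix(); tt=Rg.T@(np.array([.553,-.241,0])-[.4899,-.2626,.0517])
def cup(T,R): return T+R@tt,R@RR
def tip(Rc): return np.degrees(np.arccos(Rc[2,2]))
E
python3 - <<'E'
from cup import *
s=arm.sense();R=Ro.from_quat(s['ee_rot']).as_matrix();T=s['tool_pos']
for ph in np.arange(0,-3.5,-.36):
    M=R@Ro.from_rotvec([0,0,ph]).as_matrix();c,Rc=cup(np.zeros(3),M)
    m=c+Rc@[0,0,.068]; a=np.linspace(0,6.28,120)
    rim=np.array([m+Rc@[.035*np.cos(t),.035*np.sin(t),0] for t in a]);low=rim[rim[:,2].argmin()]
    allp=np.array([c+Rc@[r*np.cos(t),r*np.sin(t),z] for t in a for r,z in((.038,.068),(.025,0))])
    print(round(ph,2),"tip",tip(Rc).round(0),"mouth-TCP",m.round(3),"low lip",low.round(3),"minz",allp[:,2].min().round(3),"zc",Rc[:,2].round(2))
E
```

```text
23.4 [ 0.299 -0.372  0.66   2.204  4.459  0.118 -1.468] [ 0.3149 -0.5291  0.5529] [[-0.695, 0.096, 0.713], [-0.602, 0.464, -0.65], [-0.393, -0.881, -0.265]] [ 0.8 -0.1 -3.4]
z.n -0.400 x.n -0.046 alpha 53.4 el -15.3
err to grasp: world [ 0.169  0.266 -0.496] tool [-0.083  0.576  0.079] cup x/h/n [ 0.225 -0.212  0.5  ]
h in tool [-0.58  -0.351 -0.735] cx in tool [-0.813  0.199  0.547]
0.0 tip 27.0 mouth-TCP [0.06  0.021 0.027] low lip [0.041 0.046 0.011] minz -0.045 zc [-0.26  0.38  0.89]
-0.36 tip 36.0 mouth-TCP [0.061 0.031 0.006] low lip [ 0.056  0.059 -0.015] minz -0.064 zc [-0.11  0.58  0.81]
-0.72 tip 50.0 mouth-TCP [ 0.056  0.035 -0.017] low lip [ 0.056  0.058 -0.043] minz -0.08 zc [-0.    0.76  0.65]
-1.08 tip 65.0 mouth-TCP [ 0.047  0.033 -0.038] low lip [ 0.047  0.048 -0.069] minz -0.089 zc [0.05 0.9  0.42]
-1.44 tip 80.0 mouth-TCP [ 0.033  0.025 -0.055] low lip [ 0.034  0.031 -0.089] minz -0.092 zc [0.03 0.98 0.17]
-1.8 tip 95.0 mouth-TCP [ 0.017  0.012 -0.065] low lip [ 0.017  0.009 -0.1  ] minz -0.103 zc [-0.06  0.99 -0.08]
-2.16 tip 108.0 mouth-TCP [ 0.001 -0.004 -0.069] low lip [ 0.003 -0.015 -0.102] minz -0.105 zc [-0.2   0.93 -0.3 ]
-2.52 tip 117.0 mouth-TCP [-0.014 -0.022 -0.063] low lip [-0.007 -0.037 -0.095] minz -0.097 zc [-0.37  0.81 -0.46]
-2.88 tip 122.0 mouth-TCP [-0.024 -0.039 -0.051] low lip [-0.011 -0.053 -0.081] minz -0.083 zc [-0.56  0.63 -0.54]
-3.24 tip 121.0 mouth-TCP [-0.03  -0.052 -0.033] low lip [-0.014 -0.062 -0.063] minz -0.065 zc [-0.73  0.43 -0.52]
```

{"api": "carry_out", "payload": {
  "commands": [
    [[-0.59,0.98,-0.2,0],[-0.59,0.98,-0.2,0],[-0.59,0.98,-0.2,0],[-0.59,0.98,-0.2,0],[-0.59,0.98,-0.2,0],[-0.59,0.98,-0.2,0],[-0.59,0.98,-0.2,0],[-0.59,0.98,-0.2,0]]
  ]
}}

```text
clock: 24.2
tool_pos: [0.386, -0.3442, 0.4399]
ee_rot: [-0.164, 0.779, -0.491, 0.355]
contact_force: [-0.5, 0.1, -3.8]
grip_width: 0.0092
finger_force: 50.0
```

{"api": "carry_out", "payload": {
  "commands": [
    [[-0.59,0.98,-0.2,0],[-0.59,0.98,-0.2,0],[-0.59,0.98,-0.2,0],[-0.59,0.98,-0.2,0],[-0.59,0.98,-0.2,0],[-0.59,0.98,-0.2,0],[-0.59,0.98,-0.2,0],[-0.59,0.98,-0.2,0]]
  ]
}}

```text
clock: 25.0
tool_pos: [0.4391, -0.1735, 0.3781]
ee_rot: [-0.171, 0.789, -0.475, 0.352]
contact_force: [0.6, 0.8, -3.5]
grip_width: 0.0098
finger_force: 50.0
```

```bash
cat > st2.py <<'E'
from cup import *
s=arm.sense();R=Ro.from_quat(s['ee_rot']).as_matrix();T=s['tool_pos']
c,Rc=cup(T,R);m=c+Rc@[0,0,.068];a=np.linspace(0,6.28,200)
rim=np.array([m+Rc@[.035*np.cos(t),.035*np.sin(t),0] for t in a]);low=rim[rim[:,2].argmin()]
print(round(s['clock'],2),s['joints'].round(2),"tcp",T.round(3),"el",np.degrees(np.arcsin(R[2,2])).round(1),"tip",tip(Rc).round(1),"cup",c.round(3),"lip",low.round(3),"zc",Rc[:,2].round(3))
print("world->tool rows x,y,z:",R.round(3).tolist(),s['contact_force'].round(1))
E
python3 st2.py
```

```text
25.0 [ 1.28 -0.44 -1.27  2.56  2.04  0.49 -0.04] tcp [ 0.439 -0.173  0.378] el -17.6 tip 25.1 cup [ 0.516 -0.176  0.343] lip [ 0.481 -0.126  0.389] zc [-0.245  0.346  0.906]
world->tool rows x,y,z: [[-0.695, 0.064, 0.716], [-0.603, 0.491, -0.629], [-0.393, -0.869, -0.303]] [ 0.6  0.8 -3.5]
```

{"api": "carry_out", "payload": {
  "commands": [
    [[-0.3,0.9,0.5,0],[-0.3,0.9,0.5,0],[-0.3,0.9,0.5,0],[-0.3,0.9,0.5,0],[-0.3,0.9,0.5,0],[-0.3,0.9,0.5,0],[-0.3,0.9,0.5,0]]
  ]
}}

```text
clock: 25.7
tool_pos: [0.4554, -0.1403, 0.3527]
ee_rot: [-0.198, 0.809, -0.425, 0.353]
contact_force: [-0.2, -0.1, -3.8]
grip_width: 0.0096
finger_force: 50.0
```

```bash
python3 st2.py
```

```text
25.7 [ 1.27 -0.44 -1.27  2.53  2.07  0.37 -0.06] tcp [ 0.455 -0.14   0.353] el -22.9 tip 19.6 cup [ 0.53  -0.134  0.313] lip [ 0.494 -0.091  0.365] zc [-0.216  0.257  0.942]
world->tool rows x,y,z: [[-0.672, -0.02, 0.74], [-0.621, 0.56, -0.549], [-0.404, -0.828, -0.389]] [-0.2 -0.1 -3.8]
```

```bash
cat > fk2.py <<'E'
from add import *
D+=[([1.25,.588,-1.262,2.507,2.163,.896,.36],[.4896,-.2618,.151],[[-.734,-.22,.642],[-.553,.743,-.377],[-.394,-.632,-.667]]),
([.41,.127,-.212,2.265,2.371,.44,-.092],[.6199,-.2925,.3426],[[-.64,.009,.768],[-.525,.725,-.446],[-.561,-.689,-.46]]),
([.299,-.372,.66,2.204,4.459,.118,-1.468],[.3149,-.5291,.5529],[[-.695,.096,.713],[-.602,.464,-.65],[-.393,-.881,-.265]]),
([1.821,.293,-1.266,2.568,2.899,.504,-.146],[.4054,-.3296,.227],[[-.688,-.116,.716],[-.546,.733,-.406],[-.478,-.67,-.568]])]
def f2(q,p):
    b,e,d1,d3,d5,d7,a1,a3,a4,a6,px,py,w2,w4,w6=p
    R=rz(b-q[0]);T=np.array([px,py,d1])+R@[a1,0,0]
    R=R@ry(q[1]+w2)@rz(-q[2]);T=T+R@[a3,0,d3]
    R=R@ry(q[3]+w4);T=T+R@[a4,0,0];R=R@rz(-q[4]);T=T+R@[0,0,d5]
    R=R@ry(q[5]+w6);T=T+R@[a6,0,0];R=R@rz(e-q[6]);return T+R@[0,0,d7],R
def res(p):
    o=[]
    for q,t,R in D:
        T,M=f2(q,p);o+=list(T-t)+list((M-np.array(R)).ravel()*.3)
    return np.array(o)
p=min((least_squares(res,[6.26,1.553,.3,.5,.42,.39,0,a,-a,0,0,0,0,0,0],x_scale=.1) for a in (.04,-.04,0)),key=lambda r:r.cost).x
lo=np.array([-2.62,-.44,-1.27,.08,-1.32,.12,-2.74]);hi=np.array([2.62,2.09,1.32,2.57,4.46,2,2.74])
def ik(T,R,seeds=()):
    out=[];rng=np.random.default_rng(1)
    for q0 in list(seeds)+[rng.uniform(lo,hi) for _ in range(12)]:
        f=lambda q:np.r_[f2(q,p)[0]-T,(f2(q,p)[1]-R).ravel()*.3]
        r=least_squares(f,np.clip(q0,lo+1e-3,hi-1e-3),bounds=(lo,hi),max_nfev=60);out.append((r.cost,r.x))
    return sorted(out,key=lambda c:c[0])
E
python3 - <<'E'
from fk2 import *
r=res(p).reshape(-1,12);print(p.round(4),np.abs(r[:,:3]).max(1).round(4),np.abs(r[:,3:]/.3).max().round(3))
s=arm.sense();R15=np.array([[-.695,.064,.716],[-.603,.491,-.629],[-.393,-.869,-.303]])
for T in ([.5,-.035,.195],[.5,-.035,.25],[.55,-.2,.25],[.44,-.3,.35]):
    for roll in (0,-2.5):
        for c in ik(np.array(T),R15@rz(roll),[s['joints']])[:2]: print(T,roll,'%.1e'%c[0],c[1].round(2))
E
```

```text
[ 6.2435e+00  1.5417e+00  3.1230e-01  5.4210e-01  4.2210e-01  4.1120e-01
  2.3000e-03  1.5000e-03 -5.5000e-03 -2.2300e-02 -1.7600e-02  2.6000e-03
 -6.8000e-03  4.8000e-03 -1.0700e-02] [0.0152 0.012  0.0123 0.0117 0.0073 0.0033 0.0091 0.0085 0.0122 0.0147
 0.0299 0.0358 0.0346 0.034  0.035  0.0257 0.0127 0.0362] 0.033
[0.5, -0.035, 0.195] 0 5.0e-08 [-1.02  0.61  0.28  2.54  1.68  1.11 -0.46]
[0.5, -0.035, 0.195] 0 5.0e-08 [-0.2   0.76 -0.81  2.54  1.61  1.79 -0.41]
[0.5, -0.035, 0.195] -2.5 5.0e-08 [-1.63  1.08  1.25  2.52  2.    0.3   1.73]
[0.5, -0.035, 0.195] -2.5 5.0e-08 [-1.65  1.14  1.31  2.51  2.12  0.23  1.6 ]
[0.5, -0.035, 0.25] 0 5.0e-08 [-1.36  0.52  0.73  2.52  1.63  0.92 -0.26]
[0.5, -0.035, 0.25] 0 5.0e-08 [-0.8   0.42  0.    2.53  1.6   1.26 -0.25]
[0.5, -0.035, 0.25] -2.5 5.0e-08 [-0.22  0.53 -0.75  2.52  1.57  1.62  2.26]
[0.5, -0.035, 0.25] -2.5 5.0e-08 [-1.69  0.87  1.32  2.52  1.74  0.4   2.15]
[0.55, -0.2, 0.25] 0 5.0e-08 [-1.06  0.7   1.13  2.57  2.6   0.73 -0.89]
[0.55, -0.2, 0.25] 0 5.0e-08 [-1.06  0.7   1.13  2.57  2.61  0.73 -0.89]
[0.55, -0.2, 0.25] -2.5 5.0e-08 [-1.06  0.7   1.13  2.57  2.6   0.73  1.61]
[0.55, -0.2, 0.25] -2.5 5.0e-08 [-1.06  0.7   1.13  2.57  2.6   0.73  1.61]
[0.44, -0.3, 0.35] 0 5.5e-04 [ 1.6  -0.41 -1.07  2.57  3.17  0.43 -0.85]
[0.44, -0.3, 0.35] 0 5.5e-04 [ 1.6  -0.41 -1.07  2.57  3.17  0.43 -0.85]
[0.44, -0.3, 0.35] -2.5 5.5e-04 [ 1.6  -0.41 -1.07  2.57  3.17  0.43  1.65]
[0.44, -0.3, 0.35] -2.5 5.5e-04 [ 1.6  -0.41 -1.07  2.57  3.17  0.43  1.65]
```

{"api": "carry_out", "payload": {
  "commands": [
    [[-0.1,0.2,1,0],[-0.1,0.2,1,0],[-0.1,0.2,1,0],[-0.1,0.2,1,0],[-0.1,0.2,1,0],[-0.1,0.2,1,0],[-0.1,0.2,1,0],[-0.1,0.2,1,0]]
  ]
}}

```text
clock: 26.5
tool_pos: [0.508, -0.209, 0.3649]
ee_rot: [-0.219, 0.823, -0.387, 0.353]
contact_force: [-0.7, 0.3, -3.8]
grip_width: 0.0096
finger_force: 50.0
```

```bash
python3 st2.py
```

```text
26.5 [ 1.74 -0.44 -1.27  2.41  3.64  0.27 -1.37] tcp [ 0.508 -0.209  0.365] el -26.9 tip 15.4 cup [ 0.58  -0.196  0.323] lip [ 0.544 -0.159  0.379] zc [-0.187  0.189  0.964]
world->tool rows x,y,z: [[-0.655, -0.087, 0.75], [-0.633, 0.605, -0.483], [-0.412, -0.791, -0.452]] [-0.7  0.3 -3.8]
```

{"api": "carry_out", "payload": {
  "commands": [
    [[0.1,0.5,1,0],[0.1,0.5,1,0],[0.1,0.5,1,0],[0.1,0.5,1,0],[0.1,0.5,1,0],[0.1,0.5,1,0],[0.1,0.4,0.6,0]]
  ]
}}

```text
clock: 27.2
tool_pos: [0.4931, -0.2171, 0.3385]
ee_rot: [-0.232, 0.834, -0.359, 0.349]
contact_force: [-0.5, 0.3, -3.9]
grip_width: 0.0097
finger_force: 50.0
```

```bash
python3 st2.py
```

```text
27.2 [ 1.86 -0.44 -1.27  2.44  3.97  0.39 -1.61] tcp [ 0.493 -0.217  0.339] el -29.9 tip 12.2 cup [ 0.563 -0.2    0.294] lip [ 0.527 -0.168  0.354] zc [-0.158  0.14   0.977]
world->tool rows x,y,z: [[-0.649, -0.136, 0.749], [-0.637, 0.635, -0.436], [-0.416, -0.76, -0.499]] [-0.5  0.3 -3.9]
```

{"api": "carry_out", "payload": {
  "commands": [
    [[0.85,-0.25,0.7,0],[0.85,-0.25,0.7,0],[0.85,-0.25,0.7,0],[0.85,-0.25,0.7,0],[0.85,-0.25,0.7,0],[0.85,-0.25,0.7,0],[0.85,-0.25,0.7,0]]
  ]
}}

```text
clock: 27.9
tool_pos: [0.4229, -0.3397, 0.3394]
ee_rot: [-0.232, 0.843, -0.351, 0.336]
contact_force: [1.2, -0.5, -3.4]
grip_width: 0.0098
finger_force: 50.0
```

```bash
python3 st2.py
```

```text
27.9 [ 2.47 -0.44 -1.27  2.4   4.42  0.84 -1.7 ] tcp [ 0.423 -0.34   0.339] el -31.9 tip 10.4 cup [ 0.491 -0.323  0.293] lip [ 0.459 -0.289  0.354] zc [-0.125  0.13   0.984]
world->tool rows x,y,z: [[-0.668, -0.155, 0.728], [-0.626, 0.646, -0.437], [-0.403, -0.748, -0.528]] [ 1.2 -0.5 -3.4]
```

```bash
cat > jac.py <<'E'
from fk2 import *
def J(q):
    T0,R0=f2(q,p);o=[]
    for i in range(7):
        d=np.array(q,float);d[i]+=1e-5;T,R=f2(d,p);o.append(np.r_[R0.T@(T-T0),Ro.from_matrix(R0.T@R).as_rotvec()*.3]*1e5)
    return np.array(o).T
if __name__=="__main__":
    q=arm.sense()['joints'];T,R=f2(q,p);print((T-arm.sense()['tool_pos']).round(3))
    j=J(q);Pi=np.linalg.pinv(j,rcond=.05);print("svd",np.linalg.svd(j)[1].round(3))
    print("dq per m in tool x y z, per turn");print(Pi[:,[0,1,2]].round(1));print((Pi[:,5]*.3).round(2))
    G=Pi[:,:3]@R.T;print("dq per m world xyz");print(G.round(1))
E
python3 jac.py
```

```text
[ 0.01  -0.079 -0.006]
svd [1.061 0.867 0.497 0.184 0.124 0.071]
dq per m in tool x y z, per turn
[[ 3.6  0.   4.5]
 [ 1.7 -0.8  0. ]
 [-2.  -0.6 -6. ]
 [ 0.4  2.1 -0.7]
 [-0.4 -2.5 -3.1]
 [ 0.7  0.7 -0.5]
 [ 3.1  2.4  1.8]]
[-0.1   0.14 -0.02 -0.   -0.03 -0.18 -0.93]
dq per m world xyz
[[ 0.6 -4.3 -3.8]
 [-1.  -1.5 -0. ]
 [-2.7  3.7  4.4]
 [-1.1  1.4 -1.4]
 [-1.5  0.1  3.7]
 [-1.   0.3 -0.6]
 [-1.2 -1.3 -3.9]]
```

{"api": "carry_out", "payload": {
  "commands": [
    [[-0.1,-1,-0.4,0],[-0.1,-1,-0.4,0],[-0.1,-1,-0.4,0],[-0.1,-1,-0.4,0],[-0.1,-1,-0.4,0],[-0.1,-1,-0.4,0],[-0.1,-1,-0.4,0],[-0.1,-1,-0.4,0]]
  ]
}}

```text
clock: 28.7
tool_pos: [0.4099, -0.3361, 0.4287]
ee_rot: [-0.244, 0.814, -0.397, 0.346]
contact_force: [-0.3, -0.5, -3.1]
grip_width: 0.0096
finger_force: 50.0
```

```bash
python3 st2.py
```

```text
28.7 [ 1.22 -0.3  -0.41  2.37  4.45  0.3  -1.71] tcp [ 0.41  -0.336  0.429] el -26.4 tip 16.6 cup [ 0.481 -0.323  0.384] lip [ 0.448 -0.281  0.44 ] zc [-0.175  0.227  0.958]
world->tool rows x,y,z: [[-0.642, -0.122, 0.757], [-0.672, 0.565, -0.478], [-0.369, -0.816, -0.445]] [-0.3 -0.5 -3.1]
```

{"api": "carry_out", "payload": {
  "commands": [
    [[-0.5,-0.6,0.7,0],[-0.5,-0.6,0.7,0],[-0.6,-0.4,0.8,0],[-0.6,-0.4,0.8,0],[-0.8,-0.2,0.7,0],[-0.8,-0.2,0.7,0],[-0.8,-0.2,0.7,0],[-0.8,-0.2,0.7,0]]
  ]
}}

```text
clock: 29.5
tool_pos: [0.555, -0.3529, 0.4713]
ee_rot: [-0.245, 0.811, -0.399, 0.349]
contact_force: [68.2, 84.1, -19.9]
grip_width: 0.0099
finger_force: 50.1
```

```bash
python3 st2.py
```

```text
29.5 [ 1.89 -0.13 -1.27  2.08  4.46  0.12 -1.82] tcp [ 0.555 -0.353  0.471] el -25.9 tip 17.1 cup [ 0.626 -0.34   0.428] lip [ 0.593 -0.297  0.482] zc [-0.183  0.23   0.956]
world->tool rows x,y,z: [[-0.635, -0.119, 0.763], [-0.677, 0.561, -0.476], [-0.371, -0.819, -0.437]] [ 68.2  84.1 -19.9]
```

{"api": "carry_out", "payload": {
  "commands": [
    [[0,0,0,0]]
  ]
}}

```text
clock: 29.6
tool_pos: [0.5533, -0.3564, 0.4728]
ee_rot: [-0.243, 0.812, -0.401, 0.348]
contact_force: [-0.0, -0.6, -2.5]
grip_width: 0.0096
finger_force: 50.0
```

```bash
python3 st2.py;  python3 - <<'E'
from h import *
a=arm.get_image("side")["image"];b=arm.get_image("top")["image"]
cv2.imwrite("pics/c1.png",np.hstack([cv2.resize(a,(400,300)),cv2.resize(b,(400,300))]))
E
```

```text
29.6 [ 1.89 -0.13 -1.26  2.08  4.46  0.12 -1.82] tcp [ 0.553 -0.356  0.473] el -25.8 tip 17.2 cup [ 0.624 -0.344  0.429] lip [ 0.592 -0.301  0.484] zc [-0.183  0.233  0.955]
world->tool rows x,y,z: [[-0.64, -0.114, 0.76], [-0.674, 0.56, -0.482], [-0.371, -0.82, -0.435]] [-0.  -0.6 -2.5]
```

View pics/c1.png

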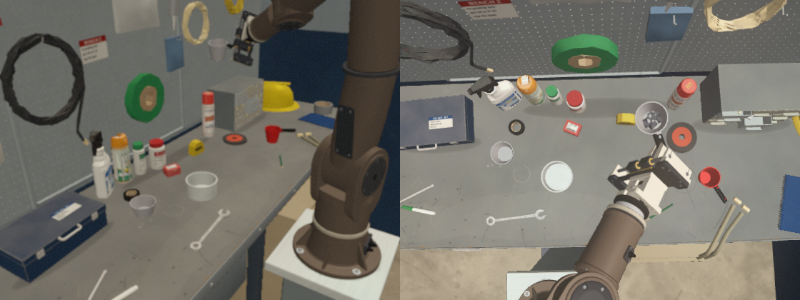

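{"api": "carry_out", "payload": {
  "commands": [
    [[0.1,0.7,0.4,0],[0.1,0.7,0.4,0],[0.1,0.7,0.4,0],[0.1,0.7,0.4,0],[0.1,0.7,0.4,0],[0.1,0.7,0.4,0],[0.1,0.7,0.4,0],[0,0.3,0.1,0]]
  ]
}}

```text
clock: 30.5
tool_pos: [0.5747, -0.326, 0.4362]
ee_rot: [-0.256, 0.795, -0.398, 0.38]
contact_force: [0.2, 0.0, -2.5]
grip_width: 0.0097
finger_force: 50.0
```

```bash
python3 st2.py
```

```text
30.5 [ 1.68  0.02 -1.25  2.18  2.81  0.22 -0.13] tcp [ 0.575 -0.326  0.436] el -23.3 tip 19.3 cup [ 0.647 -0.309  0.396] lip [ 0.606 -0.272  0.449] zc [-0.244  0.223  0.944]
world->tool rows x,y,z: [[-0.581, -0.104, 0.807], [-0.709, 0.552, -0.439], [-0.4, -0.827, -0.395]] [ 0.2  0.  -2.5]
```

{"api": "carry_out", "payload": {
  "commands": [
    [[0.05,0.9,0.3,0],[0.05,0.9,0.3,0],[0.05,0.9,0.3,0],[0.05,0.9,0.3,0],[0.05,0.9,0.3,0],[0.05,0.9,0.3,0],[0.05,0.6,0.2,0],[0,0.3,0.1,0]]
  ]
}}

```text
clock: 31.3
tool_pos: [0.5957, -0.2677, 0.2801]
ee_rot: [-0.256, 0.796, -0.397, 0.379]
contact_force: [0.2, 0.2, -2.8]
grip_width: 0.0099
finger_force: 50.0
```

```bash
python3 st2.py
```

```text
31.3 [ 1.08  0.44 -1.1   2.41  2.41  0.95  0.25] tcp [ 0.596 -0.268  0.28 ] el -23.4 tip 19.1 cup [ 0.668 -0.251  0.24 ] lip [ 0.627 -0.214  0.293] zc [-0.242  0.221  0.945]
world->tool rows x,y,z: [[-0.581, -0.107, 0.807], [-0.709, 0.553, -0.437], [-0.4, -0.826, -0.397]] [ 0.2  0.2 -2.8]
```

{"api": "carry_out", "payload": {
  "commands": [
    [[-0.7,0.6,-0.8,0],[-0.7,0.6,-0.8,0],[-0.7,0.6,-0.8,0],[-0.7,0.6,-0.8,0],[-0.7,0.6,-0.9,0],[-0.7,0.6,-0.9,0],[-0.7,0.6,-0.9,0]]
  ]
}}

```text
clock: 32.0
tool_pos: [0.5366, -0.0584, 0.3029]
ee_rot: [-0.256, 0.795, -0.399, 0.379]
contact_force: [2.1, 0.1, -2.8]
grip_width: 0.0093
finger_force: 50.0
```

```bash
python3 st2.py
```

```text
32.0 [ 0.47  0.3  -1.21  2.49  1.77  1.29  0.18] tcp [ 0.537 -0.058  0.303] el -23.2 tip 19.3 cup [ 0.609 -0.042  0.263] lip [ 0.568 -0.004  0.315] zc [-0.243  0.225  0.944]
world->tool rows x,y,z: [[-0.581, -0.104, 0.807], [-0.709, 0.551, -0.44], [-0.399, -0.828, -0.394]] [ 2.1  0.1 -2.8]
```

Run:
```python
from cup import *
s=arm.sense();R=Ro.from_quat(s['ee_rot']).as_matrix()
for ph in [-1.4,-1.8,-2.2,-2.5,1.4,1.8,2.2,2.5,2.8]:
    M=R@Ro.from_rotvec([0,0,ph]).as_matrix();c,Rc=cup(np.zeros(3),M)
    m=c+Rc@[0,0,.068]; a=np.linspace(0,6.28,120)
    rim=np.array([m+Rc@[.035*np.cos(t),.035*np.sin(t),0] for t in a]);low=rim[rim[:,2].argmin()]
    print(ph,"tip",tip(Rc).round(0),"low lip",low.round(3),"zc",Rc[:,2].round(2),M.round(2).tolist())
```

```text
-1.4 tip 72.0 low lip [ 0.02   0.049 -0.086] zc [-0.17  0.94  0.31] [[0.0, -0.59, 0.81], [-0.66, -0.61, -0.44], [0.75, -0.53, -0.39]]
-1.8 tip 88.0 low lip [ 0.005  0.022 -0.1  ] zc [-0.29  0.96  0.04] [[0.23, -0.54, 0.81], [-0.38, -0.82, -0.44], [0.9, -0.2, -0.39]]
-2.2 tip 101.0 low lip [-0.004 -0.006 -0.103] zc [-0.45  0.87 -0.2 ] [[0.43, -0.41, 0.81], [-0.03, -0.9, -0.44], [0.9, 0.16, -0.39]]
-2.5 tip 109.0 low lip [-0.007 -0.026 -0.098] zc [-0.58  0.75 -0.33] [[0.53, -0.26, 0.81], [0.24, -0.87, -0.44], [0.82, 0.42, -0.39]]
1.4 tip 63.0 low lip [ 0.012 -0.051  0.015] zc [-0.81 -0.37  0.45] [[-0.2, 0.56, 0.81], [0.42, 0.79, -0.44], [-0.88, 0.25, -0.39]]
1.8 tip 80.0 low lip [ 0.005 -0.061 -0.001] zc [-0.92 -0.34  0.18] [[0.03, 0.59, 0.81], [0.7, 0.57, -0.44], [-0.72, 0.58, -0.39]]
2.2 tip 94.0 low lip [-0.001 -0.067 -0.022] zc [-0.98 -0.2  -0.08] [[0.26, 0.53, 0.81], [0.86, 0.25, -0.44], [-0.43, 0.81, -0.39]]
2.5 tip 104.0 low lip [-0.004 -0.066 -0.038] zc [-0.97 -0.05 -0.24] [[0.4, 0.43, 0.81], [0.9, -0.02, -0.44], [-0.18, 0.9, -0.39]]
2.8 tip 111.0 low lip [-0.006 -0.064 -0.055] zc [-0.93  0.14 -0.35] [[0.51, 0.29, 0.81], [0.85, -0.28, -0.44], [0.1, 0.91, -0.39]]
```

{"api": "carry_out", "payload": {
  "commands": [
    [[0.58,0.98,0.16,0],[0.58,0.98,0.16,0],[0,0,0,-1],[0,0,0,-1],[0,0,0,-1],[0,0,0,-1],[0,0,0,-1],[0,0,0,-1]]
  ]
}}

```text
clock: 32.8
tool_pos: [0.5255, -0.0548, 0.2497]
ee_rot: [-0.521, 0.654, -0.507, 0.212]
contact_force: [-0.5, -0.4, -3.5]
grip_width: 0.0096
finger_force: 49.9
```

```bash
python3 st2.py
```

```text
32.8 [ 0.33  0.53 -1.23  2.57  1.78  1.57  0.75] tcp [ 0.526 -0.055  0.25 ] el -23.4 tip 43.6 cup [ 0.577 -0.052  0.183] lip [0.567 0.019 0.208] zc [-0.097  0.683  0.724]
world->tool rows x,y,z: [[-0.368, -0.466, 0.805], [-0.895, -0.056, -0.442], [0.251, -0.883, -0.397]] [-0.5 -0.4 -3.5]
```

{"api": "carry_out", "payload": {
  "commands": [
    [[0,0,0,-1],[0,0,0,-1],[0,0,0,-1],[0,0,0,-1],[0,0,0,-1],[0,0,0,-1],[0,0,0,-1],[0,0,0,-1]]
  ]
}}

```text
clock: 33.6
tool_pos: [0.5256, -0.0548, 0.2499]
ee_rot: [0.764, -0.339, 0.547, 0.046]
contact_force: [0.3, -0.1, -3.0]
grip_width: 0.0096
finger_force: 50.0
```

{"api": "carry_out", "payload": {
  "commands": [
    [[0,0,0,-1],[0,0,0,-1],[0,0,0,-1],[0,0,0,-1],[0,0,0,-1],[0,0,0,-1],[0,0,0,-1],[0,0,0,0]]
  ]
}}

```text
clock: 34.4
tool_pos: [0.5257, -0.0549, 0.2503]
ee_rot: [0.835, 0.0, 0.482, 0.265]
contact_force: [0.2, 0.9, -2.7]
grip_width: 0.0093
finger_force: 50.0
```

```bash
python3 st2.py
python3 - <<'E'
from h import *
a=arm.get_image("side")["image"];b=arm.get_image("top")["image"];c=arm.get_image("wrist")["image"]
cv2.imwrite("pics/p1.png",np.hstack([cv2.resize(a[170:300,200:400],(400,260)),cv2.resize(b[160:300,150:350],(371,260))]))
cv2.imwrite("pics/p1w.png",c)
E
```

```text
34.4 [ 0.32  0.52 -1.22  2.57  1.78  1.56  2.54] tcp [ 0.526 -0.055  0.25 ] el -23.3 tip 109.4 cup [ 0.55  -0.124  0.209] lip [ 0.517 -0.083  0.153] zc [-0.587  0.738 -0.333]
world->tool rows x,y,z: [[0.536, -0.255, 0.805], [0.255, -0.86, -0.442], [0.805, 0.442, -0.396]] [ 0.2  0.9 -2.7]
```

View pics/p1.png

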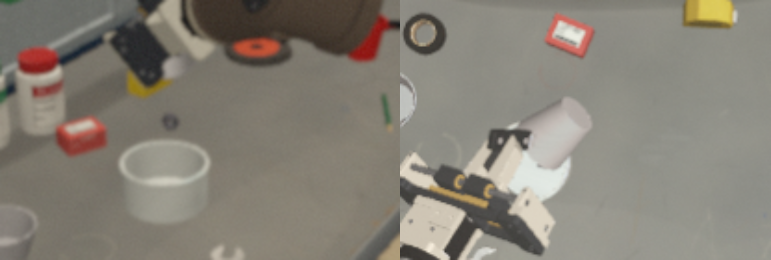

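{"api": "carry_out", "payload": {
  "commands": [
    [[0,-0.4,-0.4,-1],[0,0,0,-0.3],[0,0,0,0],[0,0,0,0],[0,0,0,0]]
  ]
}}

```text
clock: 35.05
tool_pos: [0.5201, -0.044, 0.2502]
ee_rot: [0.833, 0.062, 0.46, 0.301]
contact_force: [0.1, 0.1, -0.6]
grip_width: 0.0093
finger_force: 50.0
```

```bash
python3 st2.py
python3 - <<'E'
from h import *
d=arm.get_image("side");a=d["image"];b=arm.get_image("top")["image"];c=arm.get_image("wrist")["image"]
cv2.imwrite("pics/p2.png",np.vstack([np.hstack([cv2.resize(a[170:300,200:400],(400,260)),cv2.resize(b[160:300,150:350],(371,260))]),np.hstack([cv2.resize(c,(400,300)),np.zeros((300,371,3),np.uint8)])]))
E
```

```text
35.05 [ 0.26  0.51 -1.2   2.57  1.74  1.57  2.67] tcp [ 0.52  -0.044  0.25 ] el -23.2 tip 112.2 cup [ 0.546 -0.116  0.216] lip [ 0.512 -0.081  0.158] zc [-0.65   0.659 -0.377]
world->tool rows x,y,z: [[0.569, -0.174, 0.804], [0.381, -0.811, -0.445], [0.729, 0.559, -0.395]] [ 0.1  0.1 -0.6]
```

View pics/p2.png

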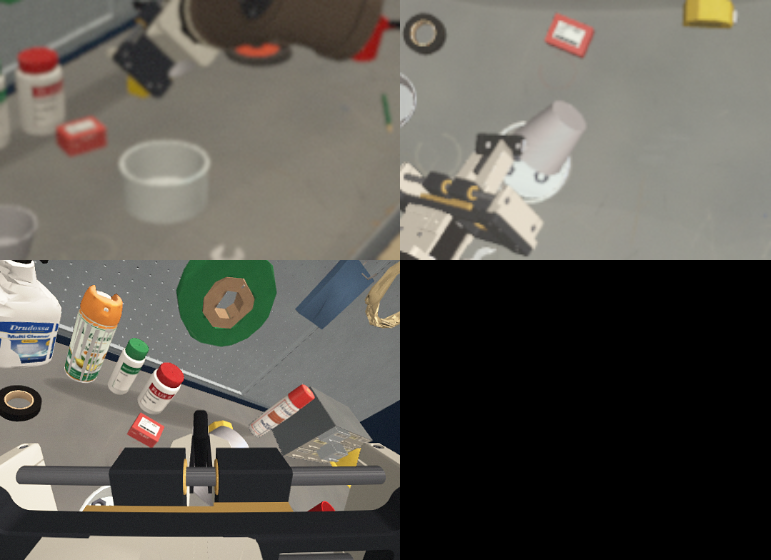

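{"api": "carry_out", "payload": {
  "commands": [
    [[0,0,0,1],[0,0,0,1],[0,0,0,1],[0,0,0,1],[0,0,0,1],[0,0,0,1],[0,0,0,1],[0,0,0,1]]
  ]
}}

```text
clock: 36.0
tool_pos: [0.5202, -0.044, 0.2503]
ee_rot: [0.767, -0.331, 0.548, 0.054]
contact_force: [-0.7, -0.2, -1.8]
grip_width: 0.0094
finger_force: 50.0
```

{"api": "carry_out", "payload": {
  "commands": [
    [[0,0,0,1],[0,0,0,1],[0,0,0,1],[0,0,0,1],[0,0,0,1],[0,0,0,1],[0,0,0,1],[0,0,0,1]]
  ]
}}

```text
clock: 36.8
tool_pos: [0.5201, -0.044, 0.2503]
ee_rot: [-0.527, 0.648, -0.511, 0.205]
contact_force: [0.8, -0.0, -2.3]
grip_width: 0.0095
finger_force: 49.9
```

{"api": "carry_out", "payload": {
  "commands": [
    [[0,0,0,1],[0,0,0,1],[0,0,0,1],[0,0,0,1],[0,0,0,1],[0,0,0,1],[0,0,0,0.3]]
  ]
}}

```text
clock: 37.5
tool_pos: [0.5201, -0.044, 0.2503]
ee_rot: [-0.251, 0.796, -0.399, 0.379]
contact_force: [-0.7, 0.1, -1.6]
grip_width: 0.0094
finger_force: 49.9
```

```bash
python3 st2.py
python3 - <<'E'
from h import *
d=arm.get_image("top");im=d["image"]
g=cv2.cvtColor(im,cv2.COLOR_BGR2GRAY);c=proj(d,[.504,-.046,.012]).astype(int)
cr=g[c[1]-28:c[1]+28,c[0]-28:c[0]+28];print(c)
for r in cr[::3,::2]: print(''.join(' .:-=+*#%@'[9-min(9,v//26)] for v in r))
E
```

```text
37.5 [ 0.29  0.54 -1.25  2.57  1.74  1.61  0.  ] tcp [ 0.52  -0.044  0.25 ] el -23.2 tip 19.3 cup [ 0.593 -0.028  0.21 ] lip [0.552 0.01  0.263] zc [-0.243  0.223  0.944]
world->tool rows x,y,z: [[-0.587, -0.098, 0.804], [-0.702, 0.556, -0.445], [-0.403, -0.826, -0.395]] [-0.7  0.1 -1.6]
[222 247]
===+=-======================
=+-::+======================
-+-=*#+===-::::-============
=#*=:#*:.:-==----::=========
=+#**##=-=-.........:=======
==#*+*#*=:.+::........-=====
==-+::-*====+.-:.......=====
=:+...::++*.+-+........:====
:+......*++.............====
+:.....-**=.............-===
:.....-=-*-.............-===
 ....:***+-....===.....:====
   ..-:.......::.=:....-====
     .:........:-.....:=====
       ..............-======
         ...........========
          ..-::..-==========
=.      .-..:-==============
**=.    .-..---==-==========
```

Run:
```python
from cup import *
s=arm.sense();R=Ro.from_quat(s['ee_rot']).as_matrix();c,Rc=cup(s['tool_pos'],R)
d=arm.get_image("top");im=d["image"];g=cv2.cvtColor(im,cv2.COLOR_BGR2GRAY)
m=proj(d,c+Rc@[0,0,.068]);f=proj(d,c+Rc@[0,0,.004]);print(m.round(),f.round())
u,v=((m+f)/2).astype(int);cr=cv2.resize(g[v-28:v+28,u-32:u+32],(84,37),interpolation=cv2.INTER_AREA)
for r in cr: print(''.join(' .:-=+*#%@'[9-min(9,x//26)] for x in r))
```

```text
[187. 211.] [200. 207.]
==========*######*+=================================================================
========+*#######++=================================================================
--==+++*########*===================================================================
****##########**+===================================================================
############*++=====================================================================
########**++========================================================================
++++++++============================================================================
================================-----------------===================================
============================-----=====+++++++===----================================
==========================-----=========++++++++++=---==============================
========================-----=================++++++=---============================
======================------------=================----:--==========================
=====================--------------------=====---:::::::
[... 1368 characters left out ...]
====================
================================----------------::::---=+**=========================
============================================+***++++==+**#*+======---:::::::::::::::
===========================================++*##**#=-::=+##*+==-::...:::::-------:::
=============================================+###**+===+*##*=-::::----=-----::::::::
=============================================+*###******###*+------==-::............
==============================================+*##*****#####**=-=======-::..........
===============================================**##*******#***+===+=-::-==:.........
===============================================+**#*+====+**##*====:...:==------:::.
```

{"api": "carry_out", "payload": {
  "commands": [
    [[0.7,0.3,-0.4,0],[0.9,0.4,-0.4,0],[0.9,0.4,-0.4,0],[0.9,0.4,-0.4,0],[0.9,0.4,-0.4,0],[0.9,0.4,-0.4,0]]
  ]
}}

```text
clock: 38.2
tool_pos: [0.4638, -0.0174, 0.2234]
ee_rot: [-0.235, 0.817, -0.407, 0.334]
contact_force: [-0.0, 0.5, -1.5]
grip_width: 0.0096
finger_force: 49.9
```

```bash
python3 st2.py
```

```text
38.2 [ 0.05  0.59 -1.27  2.57  1.45  1.72 -0.14] tcp [ 0.464 -0.017  0.223] el -26.5 tip 16.9 cup [ 0.534 -0.007  0.178] lip [0.506 0.038 0.233] zc [-0.158  0.244  0.957]
world->tool rows x,y,z: [[-0.666, -0.113, 0.737], [-0.656, 0.558, -0.508], [-0.355, -0.822, -0.446]] [-0.   0.5 -1.5]
```

{"api": "carry_out", "payload": {
  "commands": [
    [[0.88,1,-0.6,0.1],[0.88,1,-0.6,0.1],[0.88,1,-0.6,0.1],[0.88,1,-0.6,0.1],[0.88,0.8,-0.7,0.1],[0.88,0.8,-0.7,0.1]]
  ]
}}

```text
clock: 38.8
tool_pos: [0.3186, 0.0737, 0.1182]
ee_rot: [-0.194, 0.831, -0.404, 0.33]
contact_force: [0.2, 0.9, -1.8]
grip_width: 0.0095
finger_force: 49.9
```

```bash
python3 st2.py
```

```text
38.8 [-0.67  1.09 -1.27  2.57  0.91  1.93 -1.05] tcp [0.319 0.074 0.118] el -27.2 tip 15.5 cup [0.391 0.08  0.075] lip [0.361 0.123 0.131] zc [-0.156  0.216  0.964]
world->tool rows x,y,z: [[-0.708, -0.055, 0.704], [-0.588, 0.599, -0.544], [-0.391, -0.799, -0.456]] [ 0.2  0.9 -1.8]
```

{"api": "carry_out", "payload": {
  "commands": [
    [[0.9,-0.5,0.1,0],[0.9,-0.5,0.1,0],[0.9,-0.5,0.1,0],[0.9,-0.5,0.1,0]]
  ]
}}

```text
clock: 39.2
tool_pos: [0.2735, 0.0591, 0.1248]
ee_rot: [-0.177, 0.831, -0.425, 0.312]
contact_force: [0.1, -0.4, -2.3]
grip_width: 0.0094
finger_force: 49.9
```

```bash
python3 st2.py
```

```text
39.2 [-0.78  1.08 -1.27  2.57  0.76  1.83 -1.14] tcp [0.273 0.059 0.125] el -26.4 tip 16.7 cup [0.345 0.061 0.08 ] lip [0.32  0.107 0.136] zc [-0.135  0.253  0.958]
world->tool rows x,y,z: [[-0.743, -0.03, 0.669], [-0.56, 0.576, -0.595], [-0.368, -0.817, -0.445]] [ 0.1 -0.4 -2.3]
```

{"api": "carry_out", "payload": {
  "commands": [
    [[-0.97,0.1,0.4,0.1],[-0.97,0.1,0.4,0.1],[-0.97,0.2,0.46,0.1],[-0.97,0.2,0.46,0.1],[-0.97,0.2,0.46,0.1],[-0.97,0.2,0.46,0.1],[-0.97,0.2,0.46,0.1],[-0.97,0.2,0.46,0.05]]
  ]
}}

```text
clock: 40.0
tool_pos: [0.4793, 0.1307, 0.136]
ee_rot: [-0.139, 0.838, -0.41, 0.331]
contact_force: [-1.5, -0.7, -2.2]
grip_width: 0.0093
finger_force: 49.9
```

```bash
cat >> st2.py <<'E'
def go(tgt): print("to",tgt,"tool",(R.T@(np.array(tgt)-c)/.025).round(2))
go([.601,.158,.075]);go([.601,.158,.02]);go([.601,.158,.012])
w=R.T@np.cross(Rc[:,2],[0,0,1]);print("rot need tool",w.round(3))
E
python3 st2.py
```

```text
40.0 [-0.34  0.96 -1.09  2.24  1.37  1.96 -0.44] tcp [0.479 0.131 0.136] el -26.4 tip 15.6 cup [0.554 0.132 0.096] lip [0.519 0.171 0.152] zc [-0.178  0.202  0.963]
world->tool rows x,y,z: [[-0.742, 0.038, 0.669], [-0.505, 0.624, -0.596], [-0.441, -0.78, -0.444]] [-1.5 -0.7 -2.2]
to [0.601, 0.158, 0.075] tool [-1.57  1.38  1.01]
to [0.601, 0.158, 0.02] tool [-0.6   3.09  1.99]
to [0.601, 0.158, 0.012] tool [-0.46  3.34  2.13]
rot need tool [-0.24   0.119  0.029]
```

{"api": "carry_out", "payload": {
  "commands": [
    [[-0.79,0.69,0.5,0],[-0.79,0.69,0.5,0],[0,0,0,0]]
  ]
}}

```text
clock: 40.3
tool_pos: [0.5272, 0.1574, 0.1141]
ee_rot: [-0.138, 0.839, -0.411, 0.331]
contact_force: [-1.1, -0.4, -1.5]
grip_width: 0.0097
finger_force: 49.9
```

```bash
python3 st2.py
python3 - <<'E'
from cup import *
s=arm.sense();R=Ro.from_quat(s['ee_rot']).as_matrix();c,Rc=cup(s['tool_pos'],R);out=[]
N=np.array([.599,.161,0])
for n in("top","side"):
    d=arm.get_image(n);S=5;b=cv2.resize(d["image"],None,fx=S,fy=S,interpolation=cv2.INTER_CUBIC)
    ctr=proj(d,N+[0,0,.05]).astype(int)
    for rr,z,o,M,col in((.038,.068,c,Rc,(0,0,255)),(.025,0,c,Rc,(0,255,255)),(.044,.042,N,np.eye(3),(0,255,0))):
        P=[(proj(d,o+M@[rr*np.cos(a),rr*np.sin(a),z])+.5)*S for a in np.linspace(0,6.28,60)]
        cv2.polylines(b,[np.array(P).astype(int)],True,col,1)
    u,v=ctr*S;out.append(b[v-200:v+200,u-200:u+200])
cv2.imwrite("pics/n1.png",np.hstack(out))
E
```

```text
40.3 [-0.33  1.01 -1.03  2.13  1.49  1.96 -0.33] tcp [0.527 0.157 0.114] el -26.4 tip 15.6 cup [0.601 0.158 0.074] lip [0.567 0.197 0.13 ] zc [-0.178  0.202  0.963]
world->tool rows x,y,z: [[-0.743, 0.04, 0.668], [-0.503, 0.625, -0.597], [-0.441, -0.78, -0.444]] [-1.1 -0.4 -1.5]
to [0.601, 0.158, 0.075] tool [-0.   -0.04 -0.02]
to [0.601, 0.158, 0.02] tool [0.97 1.67 0.95]
to [0.601, 0.158, 0.012] tool [1.11 1.92 1.1 ]
rot need tool [-0.239  0.119  0.029]
```

View pics/n1.png

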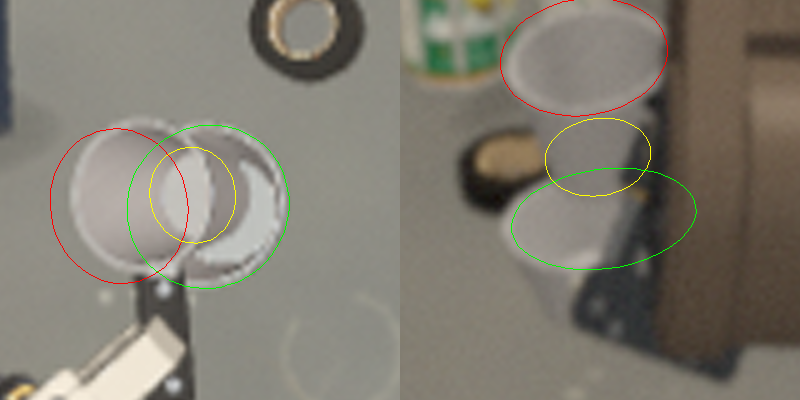

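{"api": "carry_out", "payload": {
  "commands": [
    [[0.27,0.6,0.23,0],[0.27,0.6,0.23,0],[0.27,0.6,0.23,0],[0.05,0.08,0.05,0],[0,0,0,0]]
  ]
}}

```text
clock: 40.9
tool_pos: [0.523, 0.1647, 0.0608]
ee_rot: [-0.14, 0.838, -0.41, 0.331]
contact_force: [-0.4, -0.1, -1.4]
grip_width: 0.01
finger_force: 49.9
```

```bash
python3 st2.py
```

```text
40.9 [-0.38  1.11 -0.98  2.12  1.53  1.96 -0.41] tcp [0.523 0.165 0.061] el -26.4 tip 15.6 cup [0.597 0.166 0.021] lip [0.563 0.205 0.077] zc [-0.177  0.202  0.963]
world->tool rows x,y,z: [[-0.742, 0.036, 0.67], [-0.507, 0.624, -0.595], [-0.439, -0.781, -0.445]] [-0.4 -0.1 -1.4]
to [0.601, 0.158, 0.075] tool [-0.91 -1.89 -0.68]
to [0.601, 0.158, 0.02] tool [ 0.05 -0.17  0.3 ]
to [0.601, 0.158, 0.012] tool [0.19 0.08 0.44]
rot need tool [-0.24   0.118  0.03 ]
```

{"api": "carry_out", "payload": {
  "commands": [
    [[0.04,0.06,0.04,0],[0.04,0.06,0.04,0],[0,0,0,0]]
  ]
}}

```text
clock: 41.2
tool_pos: [0.5236, 0.1643, 0.0573]
ee_rot: [-0.139, 0.838, -0.41, 0.331]
contact_force: [-0.2, -0.4, -0.1]
grip_width: 0.0097
finger_force: 49.9
```

```bash
python3 st2.py | head -2
```

```text
41.2 [-0.38  1.12 -0.97  2.12  1.54  1.96 -0.42] tcp [0.524 0.164 0.057] el -26.4 tip 15.6 cup [0.598 0.165 0.017] lip [0.563 0.204 0.073] zc [-0.179  0.201  0.963]
world->tool rows x,y,z: [[-0.741, 0.038, 0.67], [-0.505, 0.625, -0.595], [-0.441, -0.78, -0.444]] [-0.2 -0.4 -0.1]
```

{"api": "carry_out", "payload": {
  "commands": [
    [[0,0,0,0],[0,0,0,0],[0.03,0.05,0.03,0]]
  ],
  "newtons": 3
}}

```text
clock: 41.5
tool_pos: [0.5235, 0.1642, 0.0557]
ee_rot: [-0.139, 0.838, -0.41, 0.331]
contact_force: [-4.1, -0.8, 4.3]
grip_width: 0.0104
finger_force: 3.0
```

{"api": "carry_out", "payload": {
  "commands": [
    [[0,0,0,0],[0,0,0,0],[0,0,0,0],[0,0,0,0]]
  ],
  "hand": 0.4
}}

```text
clock: 41.9
tool_pos: [0.5234, 0.1644, 0.0549]
ee_rot: [-0.14, 0.838, -0.41, 0.331]
contact_force: [0.5, 0.3, -0.1]
grip_width: 0.0356
finger_force: 0.0
```

```bash
python3 st2.py | head -1
python3 - <<'E'
from h import *
N=np.array([.6,.1615,0])
for n in("top","side"):
    d=arm.get_image(n);g=cv2.cvtColor(d["image"],cv2.COLOR_BGR2GRAY)
    p=proj(d,N+[0,0,.072]);print(n,"pred rim ctr upright",p.round(1),"nest rim",proj(d,N+[0,0,.042]).round(1))
    u,v=p.astype(int);cr=cv2.resize(g[v-24:v+26,u-28:u+28],(84,36),interpolation=cv2.INTER_AREA)
    lo,hi=cr.min(),cr.max()
    for r in cr: print(''.join('@%#*+=-:. '[int(9*(int(x)-lo)/(hi-lo))] for x in r))
E
```

```text
41.9 [-0.38  1.12 -0.97  2.12  1.54  1.96 -0.42] tcp [0.523 0.164 0.055] el -26.4 tip 15.6 cup [0.598 0.166 0.015] lip [0.563 0.204 0.071] zc [-0.178  0.201  0.963]
top pred rim ctr upright [139.  212.2] nest rim [142.9 213.4]
%%%%%%%%%%%%%%%%%%%%%%%%%%%%%%%%%%%%%%%%%%%%%%%%%%%%%%%%%%%%%%%%%%%%%%%@@%@%%@@@@@@%
%%%%%%%%%%%%%%%%%%%%%%%%%%%%%%%%%%%%%%%%%%%%%%%%%%%%%%%%%%%%%%%%%%%%%%%%%%%@@@%@@@@@
%%%%%%%%%%%%%%%%%%%%%@%%%%%%%%%%%%%%%%%%%%%%%%%%%%%%%%%%%%%%%%%%%%%%%%%%%%%%%%%%%%%%
%%%%%%%%%%%%%%%%%%%%%%%%%%%%%%%%%%%%%%%%%%%%%%%%@%%%%%%%%%%%%%%%%%%%%%%%%%%%%%%%%%%%
%%%%%%%%%%%%%%%%%%%%%%%%%%%%%%%%%%%%%%%%%%%%%%%%%%%%%%%%%%%%%%%%%%%%%%%%%%%%%%%%%%%%
@%%%%%%%%%%%%%%%%%%%%%%%%%%%%%%%%%%%%%%%%%%%%%%%%%%@%%%%%%%@%%%%%%%%%%%%%%%%%%%%%%%%
@@@%%%%%%%%%%%%%%%%%%%%%%%%%%%%%%%%%%%%%%%@@@@@@@@@%%@%%%%%%%%%%%%%%%%%%%%%%%%%%%%%%
@@@%%%%%%%%%%%%%%%%%%%%%%%%%%%%%%%%%%%%@%%%@@@@%%%%@@%@%@@@%%%%%%%%%%%%%%%%%%%%%%%%%
@@@%%%%%%%%%%%%%%%%%%%%%%%%%%%%%%@@%%%%%%@%%%%%%%%@%%%%%@%%%%@@%%%%%%%%%%%%%%%%%%%%%
@@@%%%%%%%%%%%%%%%%%%%%%%%%%%%@@%%%@%%@@@@@%%%%%%%%%@@@%%@@%@@%@@%%%%%%%%%%%%%%%%%%%
%%%%%%%%%%%%%%%%%%%%%%%
[... 4675 characters left out ...]
%%%%%%%%%%%%@@@@%@%@@@@@@@%%%%%%%%%%%%%
%%%%%%%%%%%%%%%%@@%%%%%@@@@%%%@%%%%%%%%%%%%%%%%%%%%%%%%%%@@@@@%%%@@@@@@%%%%%%%%%%%%%
%%%%%%%%%%%%%%%%%%@@@%%%%%@@%%@%%%%%%%%%%%%%%%%%%%%%%%%%%%%%%@@@%%%%%@@%%%%%%%%%%%%%
%%%%%%%%%%%%%%%%%%%%%@@@%%%@@@%%%%%%%%%%%%%%%%%@@@@@@@@@@%%%@%%%%%%%%@@@%%%%%%%%%%%%
%%%%%%%%%%%%%%%%%%%%%@@%%@@@@@@@@@@@@@@@@@@@@@@@@@@@@%%%%@@@%@@%%%%%%@@@%%%%%%%%%%%%
%%%%%%%%%%%%%%%%%%%%%@@@@@@%%%%%%@@@@@@@@@@@@%%%%%%%%@@@@@@@@@%@@%%@@%@@%%%%%%%%%%%%
%%%%%%%%%%%%%%%%%%%%%%@@@@@@@@@@%%%%%%%%%%%%%%%%@@@@@@%%%@@@%@%@@@%@@@@@%%%%%%%%%%%%
%%%%%%%%%%%%%%%%%%%%%%%%@@@@@@@@@%%%%%%%%%%%%%%%@@@@@%@%%@@@@%%%@@%%@@@@%%%%%%%%%%%%<stdin>:8: RuntimeWarning: overflow encountered in scalar multiply
```

The printout shows the cup rim concentric in the nest, with its centre within about 2 px of where an upright cup should be. Next I'll retreat, roll the fingers level, and press on the rim from above.

{"api": "carry_out", "payload": {
  "commands": [
    [[0,0,-0.6,0],[0,0,-1,0],[0,0,-1,0],[0,0,-1,0],[0,0,-1,0.5],[0,0,-0.4,1],[0,0,0,1],[0,0,0,1]]
  ]
}}

```text
clock: 42.8
tool_pos: [0.4395, 0.2394, 0.1107]
ee_rot: [0.04, 0.849, -0.331, 0.41]
contact_force: [-0.6, 0.5, -0.3]
grip_width: 0.0366
finger_force: 0.0
```

{"api": "carry_out", "payload": {
  "commands": [
    [[0,0,0,1],[0,0,0,1],[0,0,0,1],[0,0,0,1],[0,0,0,1],[0,0,0,0.3]]
  ],
  "hand": 0.54
}}

```text
clock: 43.4
tool_pos: [0.4397, 0.2389, 0.1106]
ee_rot: [0.304, 0.794, -0.186, 0.493]
contact_force: [0.2, -0.3, -0.5]
grip_width: 0.0495
finger_force: 0.0
```

```bash
cat > st3.py <<'E'
from h import *
s=arm.sense();R=Ro.from_quat(s['ee_rot']).as_matrix();T=s['tool_pos']
print(s['clock'],s['joints'].round(2),T.round(4),R.round(3).tolist(),s['contact_force'].round(1),s['grip_width'])
d=R[:2,2]/np.linalg.norm(R[:2,2]);C=np.array([.6,.1615]);t=np.r_[C-.02*d,.102]
print("tgt",t.round(3),"tool units",(R.T@(t-T)/.025).round(2),"down 1mm units",(R.T@[0,0,-.001]/.025).round(3))
E
python3 st3.py
python3 - <<'E'
from h import *
N=np.array([.6,.1615,0])
d=arm.get_image("top");g=cv2.cvtColor(d["image"],cv2.COLOR_BGR2GRAY).astype(int)
u,v=proj(d,N+[0,0,.072]).astype(int);print(u,v,proj(d,N+[0,0,.042]),proj(d,N+[0,0,.008]))
cr=g[v-22:v+32,u-24:u+26][::2];lo,hi=cr.min(),cr.max()
for r in cr: print(''.join('@%#*+=-:. '[9*(x-lo)//(hi-lo)]for x in r))
E
```

```text
43.4 [-0.64  0.97 -0.93  2.07  1.26  1.9  -1.52] [0.4397 0.2389 0.1106] [[-0.329, 0.666, 0.67], [0.298, 0.746, -0.595], [-0.896, 0.004, -0.444]] [ 0.2 -0.3 -0.5] 0.049548173728688596
tgt [0.585 0.175 0.102] tool units [-2.37  1.95  5.57] down 1mm units [ 0.036 -0.     0.018]
139 212 [142.92168711 213.41113602] [147.09300766 214.68226752]
================================================++
==================================================
==================================================
==================================================
======================-::::::---:-================
==================-:::---===-----==-.-============
===============-::--======++++**+-:=*=:-==========
==============::-----=======++++***=:**=:-========
=============.:---------=======++***=:=**:-=======
============::-------------=-:......::.+*+.=======
===========::--------------............-=-=-======
===========.:------------:.............-+++.======
===========.:------------..............-++=:======
===========:-------------............. +++=-======
============:------------.............=++=.=======
============-.-=---=======:..........=+++:+=======
=============-.:============-:.....-++-+:=========
===============:..-=+++++++***=-.--:+*::+=========
================-:.::-:::::::--=**#=.-+===========
===================-=@@%=---:*+::-:===============
=============-======*@@@@=:*@@*===================
=======::-==========#@@@@#=#@@====================
====================#@@@@@@@@@====================
====================%@@@@@@@@%====+===============
====================%@@@@@@@@@=+=====+============
===================+%@@@@@@@@#===+=++=+===========
===================+@@@@@@@@@*+=+=+===============
```

{"api": "carry_out", "payload": {
  "commands": [
    [[-0.4,0.33,0.93,0],[-0.4,0.33,0.93,0],[-0.4,0.33,0.93,0],[-0.4,0.33,0.93,0],[-0.4,0.33,0.93,0],[-0.37,0.3,0.92,0],[0.18,0,0.09,0],[0.18,0,0.09,0]]
  ]
}}

```text
clock: 44.25
tool_pos: [0.585, 0.1743, 0.0915]
ee_rot: [0.302, 0.794, -0.188, 0.492]
contact_force: [-0.6, -0.8, -0.1]
grip_width: 0.0494
finger_force: 0.0
```

{"api": "carry_out", "payload": {
  "commands": [
    [[0.14,0,0.07,0],[0,0,0,0]]
  ]
}}

```text
clock: 44.45
tool_pos: [0.5843, 0.1756, 0.087]
ee_rot: [0.301, 0.795, -0.187, 0.492]
contact_force: [0.6, -0.2, 0.1]
grip_width: 0.0498
finger_force: 0.0
```

```bash
python3 st3.py
```

```text
44.45 [-0.39  0.98 -0.83  2.02  1.56  1.78 -1.29] [0.5843 0.1756 0.087 ] [[-0.334, 0.663, 0.67], [0.294, 0.749, -0.594], [-0.895, -0.002, -0.445]] [ 0.6 -0.2  0.1] 0.049764820437158463
tgt [0.585 0.175 0.102] tool units [-0.56 -0.01 -0.23] down 1mm units [0.036 0.    0.018]
```

{"api": "carry_out", "payload": {
  "commands": [
    [[0.054,0,0.027,0],[0.054,0,0.027,0],[0,0,0,0]]
  ]
}}

```text
clock: 44.75
tool_pos: [0.5849, 0.1751, 0.0846]
ee_rot: [0.302, 0.795, -0.187, 0.493]
contact_force: [0.4, -0.5, 0.0]
grip_width: 0.0495
finger_force: 0.0
```

{"api": "carry_out", "payload": {
  "commands": [
    [[0.045,0,0.022,0],[0,0,0,0]]
  ]
}}

```text
clock: 44.95
tool_pos: [0.5851, 0.1748, 0.0834]
ee_rot: [0.302, 0.794, -0.187, 0.493]
contact_force: [0.2, -0.0, 0.1]
grip_width: 0.05
finger_force: 0.0
```

{"api": "carry_out", "payload": {
  "commands": [
    [[0.045,0,0.022,0],[0,0,0,0]]
  ]
}}

```text
clock: 45.15
tool_pos: [0.5851, 0.1747, 0.0821]
ee_rot: [0.302, 0.794, -0.187, 0.493]
contact_force: [0.5, 0.3, 0.8]
grip_width: 0.0497
finger_force: 0.0
```

{"api": "carry_out", "payload": {
  "commands": [
    [[0.045,0,0.022,0],[0,0,0,0]]
  ]
}}

```text
clock: 45.35
tool_pos: [0.5851, 0.1747, 0.0812]
ee_rot: [0.302, 0.794, -0.188, 0.493]
contact_force: [0.1, 0.6, 2.0]
grip_width: 0.0492
finger_force: 0.9
```

{"api": "carry_out", "payload": {
  "commands": [
    [[0.036,0,0.018,0],[0,0,0,0],[0,0,0,0]]
  ]
}}

```text
clock: 45.65
tool_pos: [0.5852, 0.1747, 0.0806]
ee_rot: [0.302, 0.794, -0.188, 0.493]
contact_force: [-0.6, 0.2, 5.0]
grip_width: 0.0496
finger_force: 2.5
```

{"api": "carry_out", "payload": {
  "commands": [
    [[0.036,0,0.018,0],[0,0,0,0],[0,0,0,0]]
  ]
}}

```text
clock: 45.95
tool_pos: [0.5853, 0.1747, 0.0802]
ee_rot: [0.302, 0.794, -0.188, 0.494]
contact_force: [-2.3, 1.3, 8.4]
grip_width: 0.0496
finger_force: 4.3
```

```bash
cat > look.py <<'E'
from h import *
N=np.array([.6,.1615,0]);d=arm.get_image("top");g=cv2.cvtColor(d["image"],cv2.COLOR_BGR2GRAY).astype(int)
u,v=proj(d,N+[0,0,.072]).astype(int)
cr=g[v-20:v+28,u-24:u+26][::2];lo,hi=cr.min(),cr.max()
for r in cr: print(''.join('@%#*+=-:. '[9*(x-lo)//(hi-lo)]for x in r))
s=arm.sense();print(s['contact_force'].round(1),s['finger_force'],s['clock'])
E
python3 look.py
```

```text
++++++++++++++++++++++++++++++++++++++++++++++++++
++++++++++++++++++++++++++++++++++++++++++++++++++
++++++++++++++++++++++++++++++++++++++++++++++++++
++++++++++++++++++++++==----====-=++++++++++++++++
++++++++++++++++++=--====+++=====++=-=++++++++++++
+++++++++++++++=--==+++++++******==+*+==++++++++++
++++++++++++++--=====++++++++****##+-**+-=++++++++
+++++++++++++--=========+++++++****#+-+#*-=+++++++
++=------==+-==============+=--:::::---*#*:+++++++
:........=*================:::::::::::-=+=+=++++++
......:=%@@+==============:::::::::::::=***:++++++
....-*@@@%*-=============:::::::::::::-=**+-++++++
..=#@@@%*++-=============::::::::::::::***+=++++++
+%@@@#*+++++-============-::::::::::::=**+:+++++++
@@@*++++++++=-=+++++++++++=::::::::::+**+-*+++++++
#*+++++++++++=--++++++++++=+=-:::::=**=*-+++++++++
+++++++++++++++---=+***+:.-***+=-=+=**--*+++++++++
++++++++++++++++=-:-=+:. .---==+##%+-=*+++++++++++
+++++++++++++++++*+-......-==**--==+++++++++++++++
+++++++++++++=+*+:...... :=*@@*+++++++++++++++++++
+++++++=-=++++=:...... :-=+#@@++++++++++++++++++++
+++++++++++*=:.......:-=+%@@@@++++++++++++++++++++
+++++++++=:....... :-=+%@@@@@@++++++++++++++++++++
***#%#*+:........:-=*%@@@@@@@@++++++++++++++++++++
[-2.4  0.7  8.9] 4.309004353126511 46.0
```

{"api": "carry_out", "payload": {
  "commands": [
    [[-0.1,0,-0.05,0],[-0.4,0,-0.2,0],[-0.9,0,-0.44,0],[-0.9,0,-0.44,0],[-0.9,0,-0.44,0],[-0.9,0,-0.44,0],[-0.5,0,-0.8,0],[0,0,0,0]]
  ]
}}

```text
clock: 46.8
tool_pos: [0.5758, 0.1846, 0.2163]
ee_rot: [0.302, 0.794, -0.185, 0.493]
contact_force: [0.3, 0.5, -0.5]
grip_width: 0.0496
finger_force: 0.0
```

```bash
python3 look.py
python3 - <<'E'
from h import *
d=arm.get_image("top");g=cv2.cvtColor(d["image"],cv2.COLOR_BGR2GRAY).astype(int)
u,v=proj(d,[.504,-.046,.012]).astype(int)
cr=g[v-26:v+28,u-30:u+30][::2];lo,hi=cr.min(),cr.max()
for r in cr: print(''.join('@%#*+=-:. '[9*(x-lo)//(hi-lo)]for x in r))
E
```

```text
++++++++++++++++++++++++++++++++++++++++++++++++++
++++++++++++++++++++++++++++++++++++++++++++++++++
++++++++++++++++++++++++++++++++++++++++++++++++++
++++++++++++++++++++++=------===-=++++++++++++++++
++++++++++++++++++=---===+++=====+==-=++++++++++++
+++++++++++++++=--===+++++++*****=-+*+-=++++++++++
++++++++++++++--=======+++++++***##+-**+-=++++++++
++++++++++++=--==========++++++****#+-=#*-=+++++++
++++++++++++--===============-::::::---***:+++++++
+++++++++++--==============:::::::::::-=+=+=++++++
+++++++++++:-============-:::::::::::::=***:++++++
+++++++++++--============::::::::::::::=**+-++++++
+++++++++++-=============::::::::::::::***+=++++++
+++++++++++=-============:::::::::::::+**+:+++++++
++++++++++++=-=======+====-::::::::::+**+-++++++++
:-+++++++++++=:-=+++++++++++=-:::::=**=*-+++++++++
 -+++++++++++++-:-=++*********+=-==-**--*+++++++++
.-++++++++++++++=-:--=-------==+##%+-=*+++++++++++
.-+++++++++++++++++=+@@@+===-**--=-=++++++++++++++
.=+++++++++++==+++++*@@@@+-*@@*+++++++++++++++++++
=++++++--=+++=++++++#@@@@#+#@@++++++++++++++++++++
=+++++++++++++++++++%@@@@@@@@
[... 1094 characters left out ...]
.-+=-:...........:=+*********
*****+-:-==+*#*+##=...........-*+-:=#=..........:+**********
******=::=++-:................-%-..:**:........:=+**********
*******=::=++=:...............:=**+*+:........:=************
********=::=++=-......................    ...-=*************
*********+-::=++=:..................    ...:=+**************
***********+-::=**+-......................-+****************
*************+-:::=*#*=-:..............:=*******************
***************++=-:.:::--=--::::..:=+**********************
****************+***++===-----==++**************************
*********************+++*+++++++*++++++++**+******++++*++*+*
*************++*+**++*++++++++++++++++*+++*+***++++*+***++++
```

Run:
```python
from h import *
d=arm.get_image("top");a=cv2.imread("pics/top0.png");m=(cv2.absdiff(a,d["image"]).max(2)>35).astype(np.uint8)
n,l,st,ce=cv2.connectedComponentsWithStats(cv2.morphologyEx(m,cv2.MORPH_OPEN,np.ones((2,2),np.uint8)))
for i in range(1,n):
    if st[i,4]>8: print(st[i],ce[i].round())
im=d["image"];u,v=proj(d,[.504,-.046,.012]).astype(int)
cr=cv2.cvtColor(im,cv2.COLOR_BGR2GRAY)[v-24:v+6,u-26:u+10].astype(int)
for r in cr: print(' '.join('%3d'%x for x in r[::1]))
```

```text
[    0   204   170   216 15917] [ 62. 342.]
[141 206  11   5  27] [146. 207.]
[152 210   6  15  41] [155. 218.]
[138 219   8   7  24] [141. 222.]
[281 220   3  11  22] [282. 225.]
[296 221  12  20  92] [303. 231.]
[135 227  11  28 239] [140. 241.]
[205 232  21  16 171] [214. 240.]
[296 242  13  25 175] [302. 254.]
[204 249   9   7  41] [208. 252.]
[223 252   8   8  38] [227. 255.]
[ 23 265   5   4  15] [ 25. 267.]
[ 419  326  110   94 5828] [483. 376.]
[506 328   6   7  25] [509. 331.]
[  0 349  22  12 109] [  6. 352.]
[539 392  21  11  75] [550. 398.]
[544 405  16  15 123] [554. 414.]
137 139 138 137 138 139 139 138 139 139 139 140 139 140 138 139 138 138 139 137 138 138 139 139 139 139 139 139 140 140 140 140 140 140 142 141
138 138 138 139 140 139 138 139 140 140 140 140 139 139 138 138 140 138 137 138 138 139 138 140 147 146 139 139 140 140 141 141 140 140 140 140
140 138 138 139 140 140 139 141 139 141 139 141 141 139 141 138 138 154 165 180 192 193 193 193 196 196 186 182 176 162 147 141 141 141 142 143
139 140 140 140 140 140 139 139 140 140 141 141 140 140 153 171 185 199 207
[... 3112 characters left out ...]
 172 173 207 214 163 134 141 146 133 168 211 225 225 224 225 224 225 224 224 224 224 223 224 225 226 225 227 226 226 227 227
144 182 212 197 170 171 172 193 188 135 175 204 190 145 142 201 225 225 226 225 225 225 223 224 224 224 224 224 224 224 224 225 227 227 227 227
145 182 216 205 170 171 168 160 144 141 201 227 214 169 129 172 213 226 226 226 226 226 225 226 225 224 224 224 219 210 216 225 224 225 226 226
144 170 210 209 170 169 169 149 121 147 203 228 217 175 115 159 211 226 227 225 226 226 227 227 226 226 225 215 188 163 179 190 198 218 224 225
145 161 200 207 173 169 169 158 132 131 183 206 184 142 133 192 223 227 227 227 226 226 227 226 226 226 216 183 138 141 153 138 145 201 226 225
```

```bash
python3 -c "
from h import *
print(arm.job_done())"
```

```text
the job is handed in; nothing more can be done
None
```

I handed the job in at about 47 s of the 61 s, but I don't have the verdict. The nuts are in the tin (I count six, two of them standing on edge) and the emptied cup stands upright in the larger cup. For the press home I let the cup drop into place, then pushed on its rim with the open fingers at up to about 8.5 N, rather than pressing it by the handle while still gripped.

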